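Load the crystal bank and select channel 7

ROBOT

A 6-joint arm with a two-finger parallel gripper is mounted at the origin on the work surface. World frame = base frame: x ahead of the robot, y to its left, z up, the work surface at z = 0. Lengths are in m, angles in degrees, forces in N, time in s.
With the tool pointing down it reaches from about 0.375 to 0.9 m from the base axis. Payload 3.1 kg.
Tool frame: the origin (TCP) lies at the very end of the fingers, on their centre line; the grasp point (between the pads) lies 19 mm behind it (bot.tcp_to_grasp is the distance from the TCP to the grasp point, in m); z points along the fingers, y is the line along which they close (so a half turn about z gives the same grasp; the last joint's range is limited). The gripper opens to 87 mm and grips with 3 to 60 N. Pads are 19 mm wide; open, the fingers measure 117 mm over their backs; the gripper's body (75 mm by 190 mm) begins 51 mm behind the grasp point.
Start: joints at [-82.076, 30.224, 82.088, -0, 67.689, -10.227], TCP at [0.195, -0.594, 0.195] pointing down, gripper open.
Joint ranges: [-176.69, 176.69], [-43.24, 126.21], [12.49, 139.97], [-82, 262], [0, 151.66], [-163.58, 163.58]. Speed limits (degrees/s): [159.86, 159.86, 180, 180, 180, 180].

INTERFACE

Orientations are given as a 3x3 rotation matrix whose columns are the frame's x, y, z axes.
In Python, from rig import telemetry, capture, camera_info, job, bot gives the robot as it stands. The module is installed in compiled form; this text tells all that it offers.
- The arm moves only by the tool carry_out, never from a script. Its argument "deltas" is a list that holds one entry, the list of rows, each a list of 7 numbers: the shift along the tool's x, y, z scaled (see below), then the turn, a rotation vector about the tool's x, y, z scaled (see below), then the closure, from -1 (fully open) to 1 (shut). In form: [[[dx, dy, dz, ax, ay, az, claw], ...]]. A call has exactly 10 rows; each row is the pose to reach, as a shift and turn from the pose commanded when the call began, along the tool's axes at that moment, turning the shorter way round; what a row does not reach only later rows make up. The controller multiplies each number of a shift by 15 cm and each number of a turn by 360 degrees. A row lasts 1/12 s, in which the tool goes at most 41.7 mm and 7.16 degrees, less where a joint would pass 70% of its speed; a pose out of reach is approached as far as the arm can. A call with a number of a shift or a turn outside -1 to 1 is refused whole. A call with a gripper value outside its range is refused whole. The fingers move at their own pace and stop on an object; the grip force is fixed at half the most. Time passes only in rows, so rows that repeat a pose let the fingers close, or fill a call up. It gives the time, the measured TCP pose, the force, the opening and the grip force at its end, in the units of the state.
- telemetry.read_state(): the state, without advancing time (a new reading comes with each control period).
- capture(name): name is "side" or "top" or "wrist"; returns the picture (384x512x3 uint8, red, green, blue); there is no depth.
- camera_info(name): a dict with "mtx" (3x3 intrinsics, pixels), "cam_to_world" (4x4, takes a point from camera to world coordinates); the wrist camera has in their place "T_tool_cam" (4x4, takes a point from camera to tool coordinates, whose origin is the TCP and whose axes are the flange's). Camera axes: x right, y down, z forward; pixel columns grow to the right and rows downward; lengths in m; the calibration is good to about 2 mm. A picture is of the moment at which its call begins: read the wrist's pose just before it. camera_info takes no time and is no camera call.
- job.hand_in(): hands the job in; it is judged then, once.
The state is a dict: "time_s": time; "joint_positions": joint angles; "qvel": joint speeds; "tau": joint torques, N m; "position": TCP position; "tcp_rot": TCP orientation; "force": force on the tool from outside, world axes, zero at the start; "moment": the same for the moment, N m; "opening": opening from 0.0 (shut) to 1.0 (fully open); "grasp_force": force on a finger pad.
Only numpy, scipy, OpenCV 4.12 (cv2) and the standard library are available. Lean on these libraries where they do the work, as an engineer would, in place of code of your own. Each camera call takes 0.05 s, during which the arm holds its last target. There are 200 camera calls.

TASK

First turn the channel sleeve back to 0, its parked position. Then open the lid of the crystal bank fully and lay every nickel-plated crystal holder on the desk flat in a pocket of its own (any pocket). Shut the lid completely, and only after that turn the channel sleeve to 7 (0 to 9 run clockwise; the long marks on the scale are 0 and 5) so that it rests in that click. Leave the heat sink, the rubber block and the glass lens where they lie.

Things in the scene. Friction and masses are not known exactly. Their poses are not given: they have to be found in the camera images.
- holder1: nickel-plated crystal holder, a plain bright metal block 72 mm (x) x 36 mm (y) x 34 mm (z) with two low brass screw heads on top, 0.14 kg. Origin: centre of its underside, z up. Stands loose on the desk at the start; it may be absent (None)
- holder2: nickel-plated crystal holder, a plain bright metal block 72 mm (x) x 36 mm (y) x 34 mm (z) with two low brass screw heads on top, 0.14 kg. Origin: centre of its underside, z up. Stands loose on the desk at the start; it may be absent (None)
- holder3: nickel-plated crystal holder, a plain bright metal block 72 mm (x) x 36 mm (y) x 34 mm (z) with two low brass screw heads on top, 0.14 kg. Origin: centre of its underside, z up. Stands loose on the desk at the start; it may be absent (None)
- holder4: nickel-plated crystal holder, a plain bright metal block 72 mm (x) x 36 mm (y) x 34 mm (z) with two low brass screw heads on top, 0.14 kg. Origin: centre of its underside, z up. Stands loose on the desk at the start; it may be absent (None)
- pocket1 (a point): floor centre of pocket 1 of 4 in the bank (a row along the bank's y, 70 mm apart), 6 mm above the desk. The pocket is 84 mm (x) by 46 mm (y) between bars 10 mm high: a holder fits with its long side along the pocket's x, either way round, 5 mm to spare on each side; lying flat its origin is at this height and its top 24 mm above the bars
- pocket2 (a point): floor centre of pocket 2 of 4 in the bank (a row along the bank's y, 70 mm apart), 6 mm above the desk. The pocket is 84 mm (x) by 46 mm (y) between bars 10 mm high: a holder fits with its long side along the pocket's x, either way round, 5 mm to spare on each side; lying flat its origin is at this height and its top 24 mm above the bars
- pocket3 (a point): floor centre of pocket 3 of 4 in the bank (a row along the bank's y, 70 mm apart), 6 mm above the desk. The pocket is 84 mm (x) by 46 mm (y) between bars 10 mm high: a holder fits with its long side along the pocket's x, either way round, 5 mm to spare on each side; lying flat its origin is at this height and its top 24 mm above the bars
- pocket4 (a point): floor centre of pocket 4 of 4 in the bank (a row along the bank's y, 70 mm apart), 6 mm above the desk. The pocket is 84 mm (x) by 46 mm (y) between bars 10 mm high: a holder fits with its long side along the pocket's x, either way round, 5 mm to spare on each side; lying flat its origin is at this height and its top 24 mm above the bars
- bank: crystal bank: oak well, 104 mm (x) x 314 mm (y) outside, walls 6 mm thick and 46 mm high, fixed to the desk; four black carrier pockets in its floor. Origin: centre of its underside; x points away from the robot, towards the hinge. The inner end walls are 46 mm from the centres of the end pockets
- lid (a joint): lid of the bank, 10 mm thick, rad: 0 shut (on a stop), grows as it opens upward about the hinge on the bank's far (+x) edge, at most 1.9. Stiff hinge (about 0.3 N m): it stays at whatever angle it is left. Starts shut or a little ajar (up to 0.25). Fully open is from about 1.6 on, where it is clear of a gripper in the pockets
- lid_hinge (a point): point on the hinge line (along the bank's y) in the middle of the bank's far top edge, 46.5 mm above the desk
- lid_tab (a point): grip point on the lid's steel tab, 134 mm from the hinge along the lid and 6 mm to its upper side; moves with the lid. Tab: 34 mm wide (y), 12 mm thick, sticks out 46 mm from the middle of the lid's front edge (this point 30 mm out), free air below. x points to the hinge, y along it, z out of the upper face. Pinched in y from above it turns between the pads, so the tool may stay upright
- selector: round channel selector base, 124 mm diameter, 16 mm high, fixed to the desk; an upright metal sleeve stands in its middle. Origin: centre of its underside, on the sleeve's axis. Its white top has ten black scale marks 0 to 9, 0.4 rad apart, clockwise seen from above; 0 and 5 are long, the others short. Mark 0 is 1.8 rad counter-clockwise from the base's x axis
- sleeve (a joint): turn of the channel sleeve, rad, growing clockwise seen from above: 0.4 per channel, so channel N is at 0.4 N (7 is 2.8), stops at 0 and 9. A spring detent holds it at each channel and pulls it in from nearby; about 0.15 to 0.3 N m turns it past. Starts at 2 to 5
- sleeve_grip (a point): point on the sleeve's axis at gripping height, 48 mm above the desk. Sleeve: knurled upright cylinder 50 mm diameter, 18 to 62 mm above the desk, gripped across its diameter from above in any direction. The point turns with it: x points along the black index line on its top to the pointer at its foot, which shows the channel
- heat_sink: bystander: blue finned heat sink 70 x 60 x 30 mm, origin centre of its underside
- grommet_block: bystander: black rubber block 66 x 44 x 29 mm, origin centre of its underside
- lens: bystander: smoked glass indicator lens in a round metal bezel, 64 mm diameter, 24 mm high, origin centre of its underside
Mind the look-alikes: they are no part of the job. Leave any green look-alike of the holder2 alone. What is shaped like the holder4 but green is not meant.

How it is judged (in metres and radians):
On the way, in this order (a step that is already met when the one before it is completed fails the run):
1. the sleeve is parked at 0 (under 0.12 rad) (value of joint sleeve below 0.12 rad and velocity of joint sleeve above -0.1 rad/s), for 0.2 s.
2. the lid is opened (past 1.4 rad) (value of joint lid above 1.4 rad), for 0.2 s.
3. every holder lies flat in a pocket of its own (angle between each of holder1, holder2, holder3, holder4's own z axis and vertical below 0.15 rad and ((horizontal distance between holder1 and pocket1 below 0.014 m and z of holder1 in the frame of pocket1 below 0.005 m) or (horizontal distance between holder1 and pocket2 below 0.014 m and z of holder1 in the frame of pocket2 below 0.005 m) or (horizontal distance between holder1 and pocket3 below 0.014 m and z of holder1 in the frame of pocket3 below 0.005 m) or (horizontal distance between holder1 and pocket4 below 0.014 m and z of holder1 in the frame of pocket4 below 0.005 m)) and ((horizontal distance between holder2 and pocket1 below 0.014 m and z of holder2 in the frame of pocket1 below 0.005 m) or (horizontal distance between holder2 and pocket2 below 0.014 m and z of holder2 in the frame of pocket2 below 0.005 m) or (horizontal distance between holder2 and pocket3 below 0.014 m and z of holder2 in the frame of pocket3 below 0.005 m) or (horizontal distance between holder2 and pocket4 below 0.014 m and z of holder2 in the frame of pocket4 below 0.005 m)) and ((horizontal distance between holder3 and pocket1 below 0.014 m and z of holder3 in the frame of pocket1 below 0.005 m) or (horizontal distance between holder3 and pocket2 below 0.014 m and z of holder3 in the frame of pocket2 below 0.005 m) or (horizontal distance between holder3 and pocket3 below 0.014 m and z of holder3 in the frame of pocket3 below 0.005 m) or (horizontal distance between holder3 and pocket4 below 0.014 m and z of holder3 in the frame of pocket4 below 0.005 m)) and ((horizontal distance between holder4 and pocket1 below 0.014 m and z of holder4 in the frame of pocket1 below 0.005 m) or (horizontal distance between holder4 and pocket2 below 0.014 m and z of holder4 in the frame of pocket2 below 0.005 m) or (horizontal distance between holder4 and pocket3 below 0.014 m and z of holder4 in the frame of pocket3 below 0.005 m) or (horizontal distance between holder4 and pocket4 below 0.014 m and z of holder4 in the frame of pocket4 below 0.005 m))), for 0.2 s.
4. the lid is shut (value of joint lid below 0.05 rad), for 0.2 s.
5. the sleeve is at 7 (value of joint sleeve between 2.68 and 2.92 rad and velocity of joint sleeve between -0.1 and 0.1 rad/s), for 0.2 s.
At the end, for the whole second after the job is handed in: Every holder present lies at rest on the floor of a pocket (within 14 mm of its centre and 5 mm of its floor, tilted under 0.15 rad), the lid is shut (under 0.05 rad), and the sleeve rests at 7 (2.8 rad within 0.12) (all of step 3 and all of step 5 and value of joint lid below 0.05 rad and linear speed of each of holder1, holder2, holder3, holder4 below 0.02 m/s); the robot touches nothing.
It fails at once if the lens is shifted more than 40 mm (distance of lens from where it was at the start of the episode above 0.04 m).
It fails at once if the heat sink is shifted more than 40 mm (distance of heat_sink from where it was at the start of the episode above 0.04 m).
It fails at once if the grommet block is shifted more than 40 mm (distance of grommet_block from where it was at the start of the episode above 0.04 m).
Of holder1, holder2, holder3, holder4 only 3 to 4 are there at a start; the rules pass over those that are not, and their reading is None.
At some moment in a run one of holder1, holder2, holder3, holder4 may be knocked a few centimetres aside while the robot is not near it.
Once in a run the grip may slacken for a moment while it holds something.
It also fails if it takes over 210 s, if anything falls off the work surface, if the arm or the gripper's body presses on something with over 40 N, if the wrist force passes 120 N, or if a joint passes its speed limit or range.

## Working session

There is one attempt and no reset: what is moved stays moved. The work goes in short steps, Python scripts to look and compute and a tool call to move; the robot and the scene stay as the last step left them, time stands still between calls to the robot, and variables do not carry over. Pictures are saved under pics/ and viewed, at most 14 in all, crops included, and the job is handed in when it is done.

Besides the shell and the picture viewer there is one more tool, called after "Call:" in YAML: its name, and indented under it one key for each argument. carry_out: Moves the arm, as the interface text tells. Its arguments: {"type":"object","properties":{"deltas":{"type":"array","items":{"type":"array","items":{"type":"array","items":{"type":"number"}}}}},"required":["deltas"]}

```bash
mkdir -p pics; python3 - <<'E'
from rig import telemetry, capture, camera_info, bot
import cv2, numpy as np
np.set_printoptions(precision=4,suppress=True)
print(telemetry.read_state()); print(bot.tcp_to_grasp)
for n in ["side","top","wrist"]:
    im=capture(n); cv2.imwrite(f"pics/{n}0.png",cv2.cvtColor(im,cv2.COLOR_RGB2BGR)); print(n,camera_info(n))
a=[cv2.imread(f"pics/{n}0.png") for n in ["top","side"]]
E
```

```text
{'time_s': 0.0, 'joint_positions': array([-82.0742,  30.2788,  82.1584,  -0.0022,  67.6877, -10.225 ]), 'qvel': array([ 0.0611, -0.0352,  0.0875, -0.0032, -0.0389, -0.0378]), 'tau': array([ -0.0001, -44.004 , -17.6589,   0.0632,   0.0583,  -0.0002]), 'position': array([ 0.1946, -0.5931,  0.1937]), 'tcp_rot': array([[ 0.9502,  0.3115, -0.0003],
       [ 0.3115, -0.9502,  0.0022],
       [ 0.0004, -0.0022, -1.    ]]), 'force': array([-0.1064, -0.6105,  0.7227]), 'moment': array([ 0.0071, -0.0281, -0.0357]), 'grasp_force': 0.0, 'opening': 0.9967373357754352}
0.0187
side {'mtx': array([[374.806 ,   0.    , 252.6464],
       [  0.    , 374.806 , 190.6711],
       [  0.    ,   0.    ,   1.    ]]), 'cam_to_world': array([[-0.8968, -0.3449,  0.2769,  0.2171],
       [-0.442 ,  0.6733, -0.5927,  0.6206],
       [ 0.018 , -0.654 , -0.7563,  0.8374],
       [ 0.    ,  0.    ,  0.    ,  1.    ]])}
top {'mtx': array([[480.0207,   0.    , 253.392 ],
       [  0.    , 480.0207, 197.7538],
       [  0.    ,   0.    ,   1.    ]]), 'cam_to_world': array([[ 0.0121, -0.9993,  0.0356,  0.428 ],
       [-0.9999, -0.0122, -0.0028,  0.009 ],
       [ 0.0032, -0.0355, -0.9994,  1.651 ],
       [ 0.    ,  0.    ,  0.    ,  1.    ]])}
wrist {'mtx': array([[323.0597,   0.    , 255.6718],
       [  0.    , 323.0597, 192.9385],
       [  0.    ,   0.    ,   1.    ]]), 'T_tool_cam': array([[-0.001 , -0.969 , -0.2469,  0.0678],
       [ 1.    , -0.0012,  0.0008,  0.0004],
       [-0.0011, -0.2469,  0.969 , -0.1888],
       [ 0.    ,  0.    ,  0.    ,  1.    ]])}
```

View pics/top0.png

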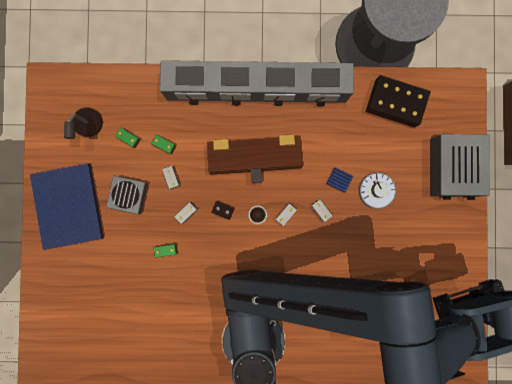

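View pics/side0.png

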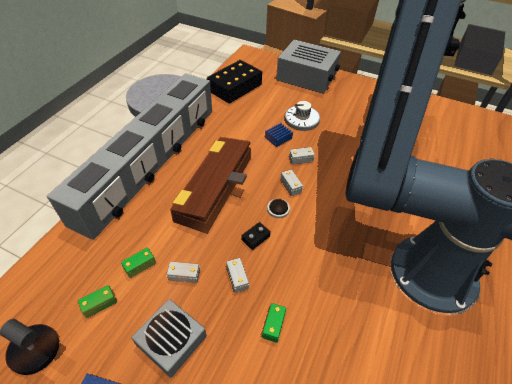

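Four white blocks at top pixels (171,178), (186,212), (287,214), (321,210) fit the holders. The green ones at (127,138), (163,144), (165,250) are look-alikes. The selector is at (378,190), and the bank is around (255,155) with its tab at (257,175).

```bash
cat > h.py <<'E'
from rig import telemetry, capture, camera_info, bot, job
import cv2, numpy as np
np.set_printoptions(precision=4,suppress=True)
def cam(name,st=None):
    c=camera_info(name)
    if name!="wrist": return c["mtx"],c["cam_to_world"]
    st=st or telemetry.read_state()
    T=np.eye(4);T[:3,:3]=st["tcp_rot"];T[:3,3]=st["position"]
    return c["mtx"],T@c["T_tool_cam"]
def ray(K,T,p):
    d=T[:3,:3]@np.linalg.solve(K,[p[0],p[1],1.]); return T[:3,3],d/np.linalg.norm(d)
def plane(K,T,p,z):
    o,d=ray(K,T,p); return o+d*(z-o[2])/d[2]
def proj(K,T,P):
    q=K@(T[:3,:3].T@(np.asarray(P)-T[:3,3])); return q[:2]/q[2]
def tri(rs):
    A=np.zeros((3,3));b=np.zeros(3)
    for o,d in rs:
        M=np.eye(3)-np.outer(d,d);A+=M;b+=M@o
    x=np.linalg.solve(A,b); return x,max(np.linalg.norm((np.eye(3)-np.outer(d,d))@(x-o)) for o,d in rs)
def shot(name,f=None):
    st=telemetry.read_state(); im=cv2.cvtColor(capture(name),cv2.COLOR_RGB2BGR)
    if f: cv2.imwrite(f"pics/{f}.png",im)
    return im,*cam(name,st)
def blobs(im,m,amin=60):
    n,l,s,c=cv2.connectedComponentsWithStats(m.astype(np.uint8))
    return [(c[i],s[i,4],cv2.minAreaRect(np.argwhere(l==i)[:,::-1].astype(np.float32))) for i in range(1,n) if s[i,4]>=amin]
def white(im):
    h=cv2.cvtColor(im,cv2.COLOR_BGR2HSV); return (h[...,1]<50)&(h[...,2]>150)
def brass(im):
    h=cv2.cvtColor(im,cv2.COLOR_BGR2HSV); return (h[...,0]>15)&(h[...,0]<35)&(h[...,1]>110)&(h[...,2]>150)
E
python3 - <<'E'
from h import *
for n in ["top","side"]:
    im=cv2.imread(f"pics/{n}0.png");K,T=cam(n)
    print(n)
    for c,a,r in blobs(im,white(im),80):
        print(c.round(1),a,plane(K,T,c,.034)[:2],[np.round(x,1) for x in r])
im=cv2.imread("pics/top0.png")
a=cv2.resize(im[125:260,110:410],(800,360),interpolation=cv2.INTER_CUBIC)
cv2.imwrite("pics/crop0.png",a)
K,T=cam("top")
K2,T2=cam("side")
for nm,p,q,z in [("sel",(378,190),(301,116),.02),("tab",(257,175),(238,178),.05),("tab front",(257,181),(231,181),.05)]:
    print(nm,tri([ray(K,T,p),ray(K2,T2,q)]),plane(K,T,p,z))
E
```

```text
top
[169.8 176.7] 177 [0.5534 0.2873] [array([169.9, 176.8]), array([20.5,  9.7]), np.float64(70.0)]
[378.1 190.6] 795 [ 0.5147 -0.4159] [array([377.5, 190. ]), array([34., 33.]), np.float64(90.0)]
[321.9 210.3] 176 [ 0.4461 -0.2268] [array([321.9, 210.4]), array([20.5,  9.7]), np.float64(55.0)]
[184.8 212.7] 181 [0.4323 0.2347] [array([184.8, 212.8]), array([ 9.2, 19.8]), np.float64(45.0)]
[285.9 214.3] 178 [ 0.4311 -0.1057] [array([285.9, 214.4]), array([ 9.7, 20.4]), np.float64(40.6)]
side
[ 97.1 133.8] 18286 [1.0651 0.002 ] [array([101.6, 126.8]), array([ 91.3, 349.3]), np.float64(48.9)]
[309.4  54.7] 600 [ 0.6314 -0.7861] [array([308.9,  54.2]), array([57.2, 21.3]), np.float64(14.0)]
[302.6 115.3] 454 [ 0.5098 -0.3953] [array([302.2, 115.7]), array([29. , 27.3]), np.float64(48.8)]
[301.4 152. ] 148 [ 0.4462 -0.2217] [array([301.5, 151.9]), array([ 7.7, 22.6]), np.float64(82.9)]
[291.5 179. ] 181 [ 0.43   -0.1012] [array([291.5, 178.9]), array([22.1, 10.2]), np.float64(55.0)]
[236.9 272. ] 346 [0.4313 0.2381] [array([236.8, 271.9]), array([26.9, 14.2]), np.float64(71.6)]
[182.2 269.1] 336 [0.5515 0.29  ] [array([182.1, 268.9]), array([29.6, 12.9]), np.float64(5.2)]
[167.5 334.9] 1017 [0.4932 0.4353] [array([167.2, 332.8]), array([48.6, 54.6]), np.float64(41.5)]
sel (array([ 0.5204, -0.4217,  0.0088]), np.float64(0.002272086349155974)) [ 0.5177 -0.4194  0.02  ]
tab (array([ 0.5585, -0.0071,  0.0657]), np.float64(0.0016215470442455273)) [ 0.5613 -0.0066  0.05  ]
tab front (array([0.5556, 0.0008, 0.0608]), np.float64(0.016906346754136534)) [ 0.5412 -0.0068  0.05  ]
```

View pics/crop0.png

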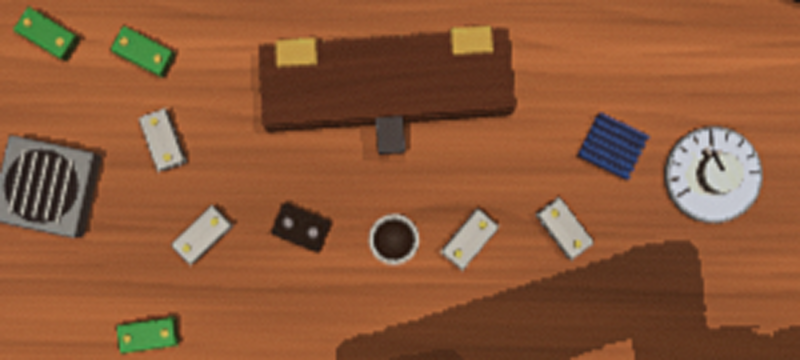

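The crop confirms it: four nickel blocks with two brass dots each, and three green look-alikes. I'll go and look at the selector with the wrist camera.

Call:
carry_out:
  deltas:
    - [[0.2, -0.036, -0.015, 0, 0, 0, -1], [0.4, -0.07, -0.03, 0, 0, 0, -1], [0.6, -0.11, -0.045, 0, 0, 0, -1], [0.8, -0.144, -0.06, 0, 0, 0, -1], [0.8, -0.144, -0.06, 0, 0, 0, -1], [0.8, -0.144, -0.06, 0, 0, 0, -1], [0.8, -0.144, -0.06, 0, 0, 0, -1], [0.8, -0.144, -0.06, 0, 0, 0, -1], [0.8, -0.144, -0.06, 0, 0, 0, -1], [0.8, -0.144, -0.06, 0, 0, 0, -1]]

```text
time_s: 0.98
position: [0.301, -0.5366, 0.2035]
tcp_rot: [[0.951, 0.31, -0.0], [0.31, -0.951, 0.0], [-0.0, -0.0, -1.0]]
force: [0.2, -0.5, -0.2]
opening: 0.999
grasp_force: 0.0
```

Call:
carry_out:
  deltas:
    - [[0.2, -0.036, -0.015, 0, 0, 0, -1], [0.4, -0.07, -0.03, 0, 0, 0, -1], [0.6, -0.11, -0.045, 0, 0, 0, -1], [0.8, -0.144, -0.06, 0, 0, 0, -1], [0.8, -0.144, -0.06, 0, 0, 0, -1], [0.8, -0.144, -0.06, 0, 0, 0, -1], [0.8, -0.144, -0.06, 0, 0, 0, -1], [0.8, -0.144, -0.06, 0, 0, 0, -1], [0.8, -0.144, -0.06, 0, 0, 0, -1], [0.8, -0.144, -0.06, 0, 0, 0, -1]]

```text
time_s: 1.82
position: [0.4082, -0.4788, 0.2125]
tcp_rot: [[0.951, 0.31, -0.0], [0.31, -0.951, 0.0], [-0.0, -0.0, -1.0]]
force: [-0.7, 0.1, 0.6]
opening: 0.999
grasp_force: 0.0
```

Call:
carry_out:
  deltas:
    - [[0.2, -0.036, -0.015, 0, 0, 0, -1], [0.4, -0.07, -0.03, 0, 0, 0, -1], [0.6, -0.11, -0.045, 0, 0, 0, -1], [0.8, -0.144, -0.06, 0, 0, 0, -1], [0.8, -0.144, -0.06, 0, 0, 0, -1], [0.8, -0.144, -0.06, 0, 0, 0, -1], [0.8, -0.144, -0.06, 0, 0, 0, -1], [0.8, -0.144, -0.06, 0, 0, 0, -1], [0.8, -0.144, -0.06, 0, 0, 0, -1], [0.8, -0.144, -0.06, 0, 0, 0, -1]]

```text
time_s: 2.65
position: [0.5156, -0.4209, 0.2216]
tcp_rot: [[0.951, 0.31, -0.0], [0.31, -0.951, 0.0], [-0.0, -0.0, -1.0]]
force: [-0.5, 0.3, 0.1]
opening: 1.002
grasp_force: 0.0
```

```bash
python3 - <<'E'
from h import *
st=telemetry.read_state(); print(st["position"],st["joint_positions"],st["time_s"])
im,K,T=shot("wrist","w1")
h=cv2.cvtColor(im,cv2.COLOR_BGR2HSV)
m=((h[...,1]<60)&(h[...,2]>120)).astype(np.uint8)
for c,a,r in blobs(im,m,1500): print(c,a,[np.round(x,1) for x in r],plane(K,T,r[0],.016))
E
```

```text
[ 0.5156 -0.4209  0.2216] [-48.8261  31.9904  74.0624  -0.0102  73.9675  23.1259] 2.65
[479.0564 149.7943] 5193 [array([485.2, 142.1]), array([ 36.8, 182.9]), np.float64(25.8)] [ 0.631  -0.6767  0.016 ]
[254.8979 163.2919] 6914 [array([254.9, 162.6]), array([96.4, 96.9]), np.float64(50.2)] [ 0.521 -0.419  0.016]
[ 81.9785 171.6838] 1578 [array([ 82.2, 172.4]), array([60.7, 33.1]), np.float64(68.2)] [ 0.4432 -0.2192  0.016 ]
```

View pics/w1.png

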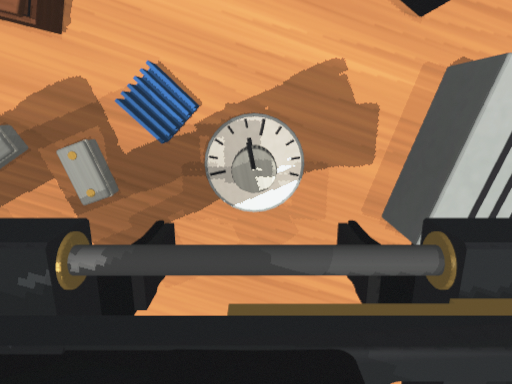

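The dial centre is at about (255,163), with long marks at (217,172) = 0 and (262,127) = 5. The index line points to (249,140), about 4.0 channels from 0, so the sleeve is at channel 4. I'll grip it and turn it 92° counter-clockwise.

Call:
carry_out:
  deltas:
    - [[0.033, 0.005, 0.15, 0, 0, 0, -1], [0.033, 0.005, 0.3, 0, 0, 0, -1], [0.033, 0.005, 0.45, 0, 0, 0, -1], [0.033, 0.005, 0.6, 0, 0, 0, -1], [0.033, 0.005, 0.75, 0, 0, 0, -1], [0.033, 0.005, 0.85, 0, 0, 0, -1], [0.033, 0.005, 0.9, 0, 0, 0, -1], [0.033, 0.005, 0.9, 0, 0, 0, -1], [0.033, 0.005, 0.9, 0, 0, 0, -1], [0.033, 0.005, 0.9, 0, 0, 0, -1]]

```text
time_s: 3.53
position: [0.5222, -0.4203, 0.088]
tcp_rot: [[0.95, 0.311, 0.002], [0.311, -0.95, -0.002], [0.001, 0.002, -1.0]]
force: [-0.1, 0.5, -0.3]
opening: 0.999
grasp_force: 0.0
```

Call:
carry_out:
  deltas:
    - [[0, 0, 0.1, 0, 0, 0, -1], [0, 0, 0.2, 0, 0, 0, -1], [0, 0, 0.3, 0, 0, 0, -1], [0, 0, 0.385, 0, 0, 0, -1], [0, 0, 0.385, 0, 0, 0, -1], [0, 0, 0.385, 0, 0, 0, 1], [0, 0, 0.385, 0, 0, 0, 1], [0, 0, 0.385, 0, 0, 0, 1], [0, 0, 0.385, 0, 0, 0, 1], [0, 0, 0.385, 0, 0, 0, 1]]

```text
time_s: 4.37
position: [0.522, -0.4197, 0.0298]
tcp_rot: [[0.95, 0.312, 0.001], [0.312, -0.95, -0.001], [0.001, 0.001, -1.0]]
force: [-0.7, -0.0, 0.7]
opening: 0.706
grasp_force: 0.0
```

Call:
carry_out:
  deltas:
    - [[0, 0, 0, 0, 0, 0, 1], [0, 0, 0, 0, 0, 0, 1], [0, 0, 0, 0, 0, 0, 1], [0, 0, 0, 0, 0, 0, 1], [0, 0, 0, 0, 0, 0, 1], [0, 0, 0, 0, 0, 0, 1], [0, 0, 0, 0, 0, 0, 1], [0, 0, 0, 0, 0, 0, 1], [0, 0, 0, 0, 0, 0, 1], [0, 0, 0, 0, 0, 0, 1]]

```text
time_s: 5.2
position: [0.5208, -0.417, 0.0291]
tcp_rot: [[0.95, 0.311, -0.002], [0.311, -0.95, 0.004], [-0.001, -0.005, -1.0]]
force: [-1.2, 5.3, 6.0]
opening: 0.552
grasp_force: 30.0
```

Call:
carry_out:
  deltas:
    - [[0, 0.0, 0, 0, 0, -0.016, 1], [0, 0, 0, 0, 0, -0.032, 1], [0, 0, 0, 0, 0, -0.048, 1], [0, 0, 0, 0, 0, -0.064, 1], [0, 0, 0, 0, 0, -0.08, 1], [0, 0, 0, 0, 0, -0.096, 1], [0, 0, 0, 0, 0, -0.112, 1], [0, 0, 0, 0, 0, -0.128, 1], [0, 0, 0, 0, 0, -0.128, 1], [0, 0, 0, 0, 0, -0.128, 1]]

```text
time_s: 6.03
position: [0.519, -0.415, 0.0291]
tcp_rot: [[0.434, 0.901, -0.006], [0.901, -0.434, 0.008], [0.005, -0.009, -1.0]]
force: [-4.6, 7.9, 9.3]
opening: 0.556
grasp_force: 30.0
```

Call:
carry_out:
  deltas:
    - [[0, 0.0, 0, 0, 0, -0.016, 1], [0, 0, 0, 0, 0, -0.032, 1], [0, 0, 0, 0, 0, -0.048, 1], [0, 0, 0, 0, 0, -0.064, 1], [0, 0, 0, 0, 0, -0.08, 1], [0, 0, 0, 0, 0, -0.096, 1], [0, 0, 0, 0, 0, -0.112, 1], [0, 0, 0, 0, 0, -0.128, 1], [0, 0, 0, 0, 0, -0.128, 1], [0, 0, 0, 0, 0, -0.128, 1]]

```text
time_s: 6.87
position: [0.5166, -0.4153, 0.029]
tcp_rot: [[-0.348, 0.937, -0.01], [0.937, 0.349, 0.008], [0.011, -0.007, -1.0]]
force: [-10.8, 7.5, 10.8]
opening: 0.558
grasp_force: 30.0
```

Call:
carry_out:
  deltas:
    - [[0, 0, 0, 0, 0, 0, -1], [0, 0, 0, 0, 0, 0, -1], [0, 0, 0, 0, 0, 0, -1], [0, 0, 0, 0, 0, 0, -1], [0, 0, 0, 0, 0, 0, -1], [0, 0, 0, 0, 0, 0, -1], [0, 0, -0.1, 0, 0, 0, -1], [0, 0, -0.25, 0, 0, 0, -1], [0, 0, -0.4, 0, 0, 0, -1], [0, 0, -0.5, 0, 0, 0, -1]]

```text
time_s: 7.7
position: [0.5224, -0.4202, 0.1058]
tcp_rot: [[-0.347, 0.938, 0.002], [0.938, 0.347, -0.002], [-0.003, 0.001, -1.0]]
force: [0.4, 0.2, 0.4]
opening: 0.998
grasp_force: 0.0
```

Call:
carry_out:
  deltas:
    - [[0, 0, -0.15, 0, 0, 0.016, -1], [0, 0, -0.3, 0, 0, 0.032, -1], [0, 0, -0.45, 0, 0, 0.048, -1], [0, 0, -0.6, 0, 0, 0.064, -1], [0, 0, -0.7, 0, 0, 0.08, -1], [0, 0, -0.8, 0, 0, 0.096, -1], [0, 0, -0.8, 0, 0, 0.112, -1], [0, 0, -0.8, 0, 0, 0.128, -1], [0, 0, -0.8, 0, 0, 0.128, -1], [0, 0, -0.8, 0, 0, 0.128, -1]]

```text
time_s: 8.53
position: [0.5216, -0.4193, 0.2238]
tcp_rot: [[0.432, 0.902, -0.0], [0.902, -0.432, -0.0], [-0.0, -0.0, -1.0]]
force: [-0.1, -0.4, 0.4]
opening: 1.004
grasp_force: 0.0
```

```bash
python3 - <<'E'
from h import *
st=telemetry.read_state(); print(st["position"],st["joint_positions"],st["time_s"])
im,K,T=shot("wrist","w2")
p=proj(K,T,[.521,-.419,.02]); print(p); x,y=np.clip(p.astype(int),[100,80],[412,304])
a=cv2.resize(im[max(0,y-75):y+75,x-100:x+100],(800,600),interpolation=cv2.INTER_CUBIC); cv2.imwrite("pics/w2c.png",a)
E
```

```text
[ 0.5216 -0.4193  0.2238] [-48.3415  32.1713  73.3541  -0.0045  74.4777 -22.7245] 8.5333
[254.3296 166.8422]
```

View pics/w2c.png

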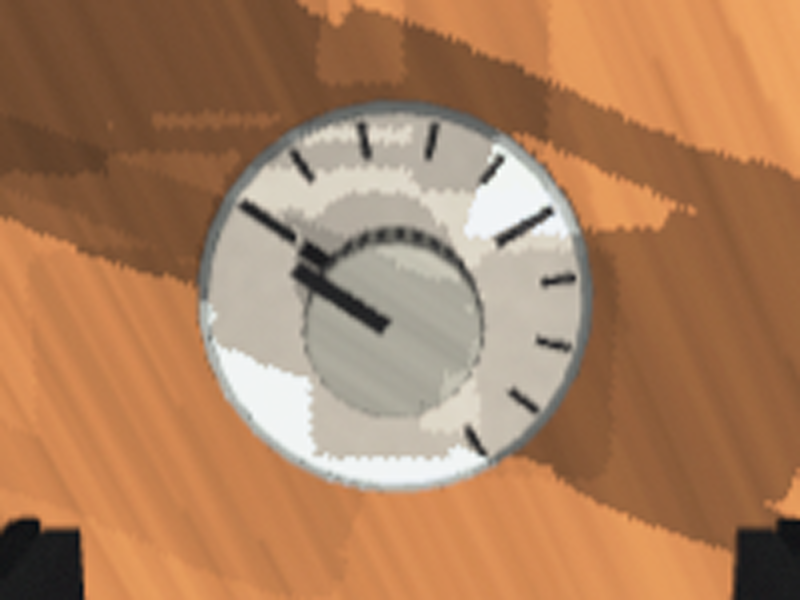

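Sleeve parked at 0: the index line (345,298) lines up with the long mark (265,220). Next, a view over the bank.

Call:
carry_out:
  deltas:
    - [[0.15, -0.07, -0.01, 0, 0, 0, -1], [0.3, -0.14, -0.03, 0, 0, 0, -1], [0.45, -0.21, -0.05, 0, 0, 0, -1], [0.6, -0.28, -0.066, 0, 0, 0, -1], [0.75, -0.35, -0.066, 0, 0, 0, -1], [0.83, -0.377, -0.066, 0, 0, 0, -1], [0.83, -0.377, -0.066, 0, 0, 0, -1], [0.83, -0.377, -0.066, 0, 0, 0, -1], [0.83, -0.377, -0.066, 0, 0, 0, -1], [0.83, -0.377, -0.066, 0, 0, 0, -1]]

```text
time_s: 9.42
position: [0.5249, -0.2842, 0.2336]
tcp_rot: [[0.436, 0.9, 0.0], [0.9, -0.436, -0.001], [-0.001, 0.001, -1.0]]
force: [-0.5, 0.1, 0.7]
opening: 1.004
grasp_force: 0.0
```

Call:
carry_out:
  deltas:
    - [[0.15, -0.07, -0.01, 0, 0, 0, -1], [0.3, -0.14, -0.03, 0, 0, 0, -1], [0.45, -0.21, -0.05, 0, 0, 0, -1], [0.6, -0.28, -0.066, 0, 0, 0, -1], [0.75, -0.35, -0.066, 0, 0, 0, -1], [0.83, -0.377, -0.066, 0, 0, 0, -1], [0.83, -0.377, -0.066, 0, 0, 0, -1], [0.83, -0.377, -0.066, 0, 0, 0, -1], [0.83, -0.377, -0.066, 0, 0, 0, -1], [0.83, -0.377, -0.066, 0, 0, 0, -1]]

```text
time_s: 10.25
position: [0.5282, -0.1476, 0.2436]
tcp_rot: [[0.436, 0.9, 0.0], [0.9, -0.436, -0.001], [-0.001, 0.0, -1.0]]
force: [0.2, 0.5, -0.9]
opening: 1.0
grasp_force: 0.0
```

Call:
carry_out:
  deltas:
    - [[0.15, -0.07, -0.01, 0, 0, 0.019, -1], [0.3, -0.14, -0.03, 0, 0, 0.038, -1], [0.45, -0.21, -0.05, 0, 0, 0.057, -1], [0.6, -0.28, -0.066, 0, 0, 0.075, -1], [0.75, -0.35, -0.066, 0, 0, 0.093, -1], [0.83, -0.377, -0.066, 0, 0, 0.112, -1], [0.83, -0.377, -0.066, 0, 0, 0.13, -1], [0.83, -0.377, -0.066, 0, 0, 0.148, -1], [0.83, -0.377, -0.066, 0, 0, 0.167, -1], [0.83, -0.377, -0.066, 0, 0, 0.167, -1]]

```text
time_s: 11.08
position: [0.5316, -0.0102, 0.2535]
tcp_rot: [[0.998, 0.069, 0.0], [0.069, -0.998, -0.0], [0.0, 0.0, -1.0]]
force: [0.3, 0.3, -0.2]
opening: 1.001
grasp_force: 0.0
```

```bash
python3 - <<'E'
from h import *
st=telemetry.read_state(); print(st["position"],st["tcp_rot"],st["joint_positions"],st["time_s"])
im,K,T=shot("wrist","w3")
E
```

```text
[ 0.5316 -0.0102  0.2535] [[ 0.9976  0.0686  0.0002]
 [ 0.0686 -0.9976 -0.0004]
 [ 0.0002  0.0004 -1.    ]] [-13.1413  19.079   91.2392  -0.0217  69.6647  72.9329] 11.0833
```

View pics/w3.png

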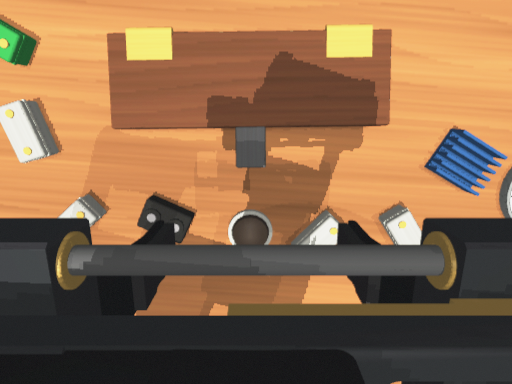

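```bash
python3 - <<'E'
from h import *
im=cv2.imread("pics/w3.png");K,T=cam("wrist");Kt,Tt=cam("top");Ks,Ts=cam("side")
g=cv2.imread("pics/top0.png")
s=lambda p:(p[0]/800*300+110-.3,p[1]/360*135+125-.3)
W=dict(rl=(108,33),rr=(391,30),fr=(389,124),fl=(112,128),tabf=(251.3,167),tabb=(251,127))
C=dict(rl=(259,44),rr=(511,28),fr=(514,102),fl=(264,121),tabf=(391.5,151),tabb=(391,117))
for k in W: print(k,*tri([ray(K,T,W[k]),ray(Kt,Tt,s(C[k]))]),plane(K,T,W[k],.057)[:2])
# yellow hinges & lens size check
for nm,i,k,t in [("w",im,K,T),("t",g,Kt,Tt)]:
    for c,a,r in blobs(i,brass(i),30): print(nm,c,a,plane(k,t,c,.057)[:2])
a=cv2.resize(cv2.imread("pics/side0.png")[125:235,160:265],(630,660)[:1]+(600,),interpolation=cv2.INTER_CUBIC);cv2.imwrite("pics/sidelid.png",a)
E
```

```text
rl [0.6713 0.1627 0.0528] 0.000892427871480464 [0.6697 0.1609]
rr [ 0.6997 -0.1549  0.0359] 0.000503848786415009 [ 0.695  -0.1471]
fr [ 0.598  -0.1542  0.0796] 0.0025064039560383196 [ 0.5954 -0.1623]
fl [0.5712 0.1514 0.08  ] 0.0019924370372196303 [0.5676 0.1603]
tabf [ 0.5377 -0.0051  0.0831] 0.0002585761455363596 [ 0.5332 -0.0054]
tabb [ 0.5809 -0.0029  0.0701] 0.000985964674321206 [ 0.5804 -0.0018]
w [296.9213   2.4094] 127 [ 0.7144 -0.0419]
w [102.0532  39.2141] 4326 [0.6629 0.1677]
w [349.0663  40.2889] 1599 [ 0.6814 -0.1029]
w [449.7008  63.4136] 4562 [ 0.6659 -0.2185]
w [ 3.3906 42.9688] 64 [0.6513 0.276 ]
w [43.1081 91.6562] 509 [0.6028 0.237 ]
w [  9.5    113.1458] 48 [0.576  0.2779]
w [455.9221 120.2035] 629 [ 0.6053 -0.2393]
w [ 63.7143 119.3061] 98 [0.5735 0.2159]
w [402.1842 126.6316] 38 [ 0.5936 -0.1782]
w [195.8966 137.8391] 87 [0.5632 0.0621]
w [317.3824 147.9118] 34 [ 0.5618 -0.0822]
w [ 27.4884 150.7209] 43 [0.5337 0.2616]
w [504.2812 149.875 ] 32 [ 0.5755 -0.3046]
w [370.5974 151.8571] 77 [ 0.5617 -0.1461]
w [ 79.9231 214.5641] 39 [0.4578 0.2043]
w [401.9429 224.3429] 35 [ 0.4739 -0.2001]
w [333.2424 230.6061] 33 [ 0.4593 -0.1147]
w [ 58.4646 265.8485] 99 [0.3851 0.2366]
w [452.4688 272.2083] 96 [ 0.4128 -0.2786]
w [332.9786 295.688 ] 468 [ 0.3672 -0.1265]
t [286.4366 139.4155] 142 [ 0.6809 -0.1033]
t [220.7042 143.9437] 142 [0.663  0.1158]
```

View pics/sidelid.png

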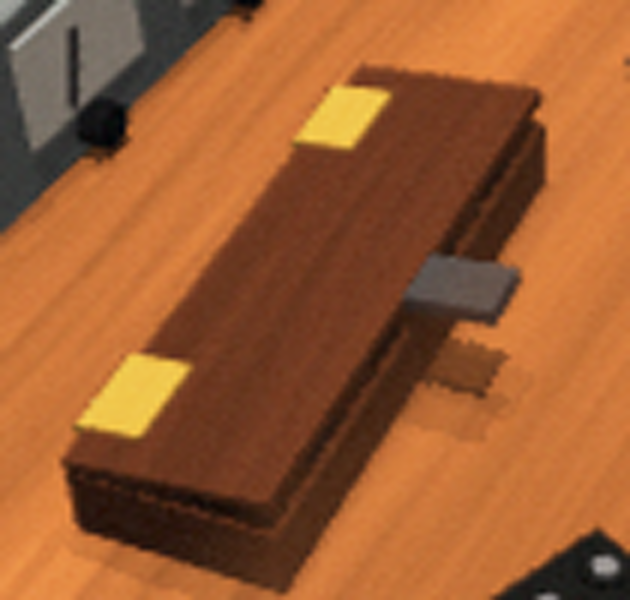

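The lid is ajar: its front edge is at z≈0.08 and the hinge edge at ≈0.057, so the angle is about 0.17 rad. The tab's grip point is at about (0.553, −0.005, 0.075) and the bank's yaw is 4.7°. Next I'll grip the tab.

Call:
carry_out:
  deltas:
    - [[0.07, -0.012, 0.15, 0, 0, -0.002, -1], [0.148, -0.025, 0.3, 0, 0, -0.002, -1], [0.148, -0.025, 0.45, 0, 0, -0.002, -1], [0.148, -0.025, 0.6, 0, 0, -0.002, -1], [0.148, -0.025, 0.75, 0, 0, -0.002, -1], [0.148, -0.025, 0.85, 0, 0, -0.002, -1], [0.148, -0.025, 0.9, 0, 0, -0.002, -1], [0.148, -0.025, 0.9, 0, 0, -0.002, -1], [0.148, -0.025, 0.9, 0, 0, -0.002, -1], [0.148, -0.025, 0.9, 0, 0, -0.002, -1]]

```text
time_s: 11.97
position: [0.5541, -0.0043, 0.1196]
tcp_rot: [[0.996, 0.085, 0.002], [0.085, -0.996, -0.001], [0.002, 0.001, -1.0]]
force: [0.4, -0.3, -0.1]
opening: 1.003
grasp_force: 0.0
```

Call:
carry_out:
  deltas:
    - [[0, 0, 0.1, 0, 0, 0, -1], [0, 0, 0.2, 0, 0, 0, -1], [0, 0, 0.3, 0, 0, 0, -1], [0, 0, 0.4, 0, 0, 0, -1], [0, 0, 0.415, 0, 0, 0, -1], [0, 0, 0.415, 0, 0, 0, 1], [0, 0, 0.415, 0, 0, 0, 1], [0, 0, 0.415, 0, 0, 0, 1], [0, 0, 0.415, 0, 0, 0, 1], [0, 0, 0.415, 0, 0, 0, 1]]

```text
time_s: 12.8
position: [0.5537, -0.004, 0.0573]
tcp_rot: [[0.996, 0.084, 0.002], [0.084, -0.996, -0.0], [0.002, 0.001, -1.0]]
force: [-0.3, 0.3, -0.9]
opening: 0.703
grasp_force: 0.0
```

Call:
carry_out:
  deltas:
    - [[0, 0, 0, 0, 0, 0, 1], [0, 0, 0, 0, 0, 0, 1], [0, 0, 0, 0, 0, 0, 1], [0, 0, 0, 0, 0, 0, 1], [0, 0, 0, 0, 0, 0, 1], [0, 0, 0, 0, 0, 0, 1], [0, 0, 0, 0, 0, 0, 1], [0, 0, 0, 0, 0, 0, 1], [0, 0, 0, 0, 0, 0, 1], [0, 0, 0, 0, 0, 0, 1]]

```text
time_s: 13.63
position: [0.553, -0.0039, 0.0563]
tcp_rot: [[0.996, 0.084, -0.0], [0.084, -0.996, 0.0], [-0.0, -0.0, -1.0]]
force: [-0.3, -0.7, -0.1]
opening: 0.018
grasp_force: 0.0
```

Call:
carry_out:
  deltas:
    - [[0.013, 0, -0.055, 0, 0, 0, 1], [0.031, 0, -0.108, 0, 0, 0, 1], [0.051, 0, -0.161, 0, 0, 0, 1], [0.075, 0, -0.212, 0, 0, 0, 1], [0.101, 0, -0.261, 0, 0, 0, 1], [0.131, 0, -0.309, 0, 0, 0, 1], [0.165, 0, -0.355, 0, 0, 0, 1], [0.2, 0, -0.398, 0, 0, 0, 1], [0.239, 0, -0.439, 0, 0, 0, 1], [0.279, 0, -0.478, 0, 0, 0, 1]]

```text
time_s: 14.47
position: [0.5954, -0.0003, 0.1287]
tcp_rot: [[0.996, 0.084, 0.0], [0.084, -0.996, -0.0], [0.0, 0.0, -1.0]]
force: [0.0, 1.2, 0.2]
opening: 0.003
grasp_force: 0.0
```

```bash
python3 - <<'E'
from h import *
im,_,_=shot("side","s1"); w,_,_=shot("wrist","w4")
a=np.hstack([cv2.resize(im[80:272,120:376],(400,300)),cv2.resize(w,(400,300))])
cv2.imwrite("pics/j1.png",a)
E
```

```text
(no output)
```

View pics/j1.png

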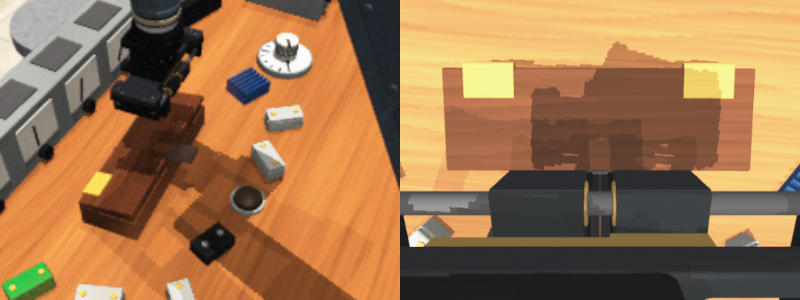

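The fingers closed on air. The side view puts the tab's top lower than I assumed, so I'll re-measure it from the two wrist views.

```bash
python3 - <<'E'
from h import *
st=telemetry.read_state();print(st["position"])
K,T4=cam("wrist",st)
R3=np.array([[.9976,.0686,.0002],[.0686,-.9976,-.0004],[.0002,.0004,-1]])
_,T3=cam("wrist",dict(tcp_rot=R3,position=np.array([.5316,-.0102,.2535])))
s=lambda x,y:((x-400)*1.28,y*1.28)
for n,a,b in [("fl",(112,128),s(447,170)),("fr",(389,124),s(755,169)),("rl",(108,33),s(443,68)),("rr",(391,30),s(754,68)),("hl",(149,44),s(488,81)),("hr",(349,41),s(709,81))]:
    print(n,*tri([ray(K,T3,a),ray(K,T4,b)]))
E
```

```text
[ 0.597  -0.0006  0.1293]
fl [0.5697 0.1531 0.0731] 0.00011469414183066727
fr [ 0.5965 -0.1563  0.0765] 0.00197053147091648
rl [0.6699 0.159  0.0592] 0.00037695897726302906
rr [ 0.6966 -0.151   0.0482] 0.00020221246010191103
hl [0.6612 0.1132 0.0642] 0.00022538866077266646
hr [ 0.6794 -0.1024  0.0608] 0.0003306129332096506
```

Call:
carry_out:
  deltas:
    - [[-0.1, 0, -0.1, 0, 0, 0, -1], [-0.2, 0, -0.2, 0, 0, 0, -1], [-0.3, 0, -0.3, 0, 0, 0, -1], [-0.4, 0, -0.4, 0, 0, 0, -1], [-0.5, 0, -0.4, 0, 0, 0, -1], [-0.6, 0, -0.4, 0, 0, 0, -1], [-0.7, 0, -0.4, 0, 0, 0, -1], [-0.7, 0, -0.4, 0, 0, 0, -1], [-0.7, 0, -0.4, 0, 0, 0, -1], [-0.7, 0, -0.4, 0, 0, 0, -1]]

```text
time_s: 15.4
position: [0.4911, -0.0093, 0.1881]
tcp_rot: [[0.996, 0.084, 0.001], [0.084, -0.996, -0.0], [0.001, 0.0, -1.0]]
force: [0.6, -0.9, 0.2]
opening: 0.683
grasp_force: 0.0
```

```bash
python3 - <<'E'
from h import *
st=telemetry.read_state();print(st["position"],st["opening"])
w3=cv2.imread("pics/w3.png"); w,_,_=shot("wrist","w5")
a=np.hstack([cv2.resize(w3[80:230,150:350],(400,300)),cv2.resize(w[0:300,56:456],(400,300))])
cv2.imwrite("pics/j2.png",a)
E
```

```text
[ 0.4911 -0.0093  0.1881] 0.682605953826325
```

View pics/j2.png

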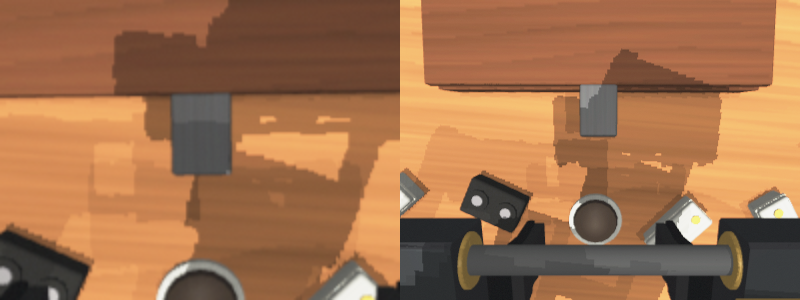

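```bash
python3 - <<'E'
from h import *
K,T5=cam("wrist")
R3=np.array([[.9976,.0686,.0002],[.0686,-.9976,-.0004],[.0002,.0004,-1]])
_,T3=cam("wrist",dict(tcp_rot=R3,position=np.array([.5316,-.0102,.2535])))
for n,a,b in [("tabfl",(236,167),(236,134.5)),("tabfr",(265.5,167),(273,134.5)),("tabbl",(236,127),(236,84.5)),("tabbr",(265,127),(272.5,84.5)),("lidfl",(112,127.5),(82,83)),("lidfr",(389,124),(427,84))]:
    print(n,*tri([ray(K,T3,a),ray(K,T5,b)]))
E
```

```text
tabfl [0.5374 0.0114 0.0869] 4.322736267239485e-05
tabfr [ 0.5404 -0.021   0.0918] 3.8641664906411774e-05
tabbl [0.5803 0.0148 0.0744] 0.0002946774573019775
tabbr [ 0.5827 -0.0174  0.0778] 0.0002800809707312669
lidfl [0.5702 0.1547 0.069 ] 0.0003183853630687652
lidfr [ 0.5953 -0.1572  0.0695] 0.00037568255574602636
```

The tab's top is measured at x .539–.581, y −.019 to +.013, z≈.075–.089. I'll retry a little deeper and nearer the tab's centre.

Call:
carry_out:
  deltas:
    - [[0.15, 0, 0, 0, 0, 0, -1], [0.3, 0, 0, 0, 0, 0, -1], [0.448, 0, 0.1, 0, 0, 0, -1], [0.448, 0, 0.25, 0, 0, 0, -1], [0.448, 0, 0.4, 0, 0, 0, -1], [0.448, 0, 0.55, 0, 0, 0, -1], [0.448, 0, 0.7, 0, 0, 0, -1], [0.448, 0, 0.8, 0, 0, 0, -1], [0.448, 0, 0.9, 0, 0, 0, -1], [0.448, 0, 0.94, 0, 0, 0, -1]]

```text
time_s: 16.28
position: [0.5567, -0.0033, 0.0445]
tcp_rot: [[0.996, 0.084, -0.003], [0.084, -0.996, 0.001], [-0.003, -0.001, -1.0]]
force: [-0.0, 0.3, -0.7]
opening: 0.999
grasp_force: 0.0
```

Call:
carry_out:
  deltas:
    - [[0, 0, 0, 0, 0, 0, -1], [0, 0, 0, 0, 0, 0, 1], [0, 0, 0, 0, 0, 0, 1], [0, 0, 0, 0, 0, 0, 1], [0, 0, 0, 0, 0, 0, 1], [0, 0, 0, 0, 0, 0, 1], [0, 0, 0, 0, 0, 0, 1], [0, 0, 0, 0, 0, 0, 1], [0, 0, 0, 0, 0, 0, 1], [0, 0, 0, 0, 0, 0, 1]]

```text
time_s: 17.12
position: [0.557, -0.0032, 0.0471]
tcp_rot: [[0.997, 0.083, -0.0], [0.083, -0.997, 0.001], [-0.0, -0.001, -1.0]]
force: [1.3, 12.0, 0.8]
opening: 0.404
grasp_force: 6.6
```

Call:
carry_out:
  deltas:
    - [[0, 0, 0, 0, 0, 0, 1], [0, 0, 0, 0, 0, 0, 1], [0, 0, 0, 0, 0, 0, 1], [0, 0, 0, 0, 0, 0, 1], [0, 0, 0, 0, 0, 0, 1], [0, 0, 0, 0, 0, 0, 1], [0, 0, 0, 0, 0, 0, 1], [0, 0, 0, 0, 0, 0, 1], [0, 0, 0, 0, 0, 0, 1], [0, 0, 0, 0, 0, 0, 1]]

```text
time_s: 17.95
position: [0.5569, -0.0025, 0.047]
tcp_rot: [[0.997, 0.083, -0.0], [0.083, -0.997, 0.002], [-0.0, -0.002, -1.0]]
force: [0.8, 5.1, 1.1]
opening: 0.378
grasp_force: 30.0
```

```bash
python3 - <<'E'
from h import *
st=telemetry.read_state();print(st["position"],st["opening"],st["grasp_force"])
w,_,_=shot("wrist","w6")
s,_,_=shot("side","s6")
cv2.imwrite("pics/j3.png",np.hstack([cv2.resize(s[110:230,160:320],(400,300),interpolation=cv2.INTER_CUBIC),cv2.resize(w[100:300,126:386],(400,300))]))
E
```

```text
[ 0.5569 -0.0025  0.047 ] 0.3781787569309607 30.004235208034515
```

Gripped (opening .378, about 33 mm; the tab is 34 mm). Next, the first part of the opening arc.

Call:
carry_out:
  deltas:
    - [[0.006, 0, -0.053, 0, 0, 0, 1], [0.015, 0, -0.106, 0, 0, 0, 1], [0.027, 0, -0.158, 0, 0, 0, 1], [0.043, 0, -0.209, 0, 0, 0, 1], [0.062, 0, -0.259, 0, 0, 0, 1], [0.084, 0, -0.307, 0, 0, 0, 1], [0.109, 0, -0.354, 0, 0, 0, 1], [0.137, 0, -0.4, 0, 0, 0, 1], [0.168, 0, -0.444, 0, 0, 0, 1], [0.201, 0, -0.485, 0, 0, 0, 1]]

```text
time_s: 18.88
position: [0.5935, 0.0005, 0.1182]
tcp_rot: [[0.997, 0.082, 0.013], [0.082, -0.997, 0.003], [0.013, -0.002, -1.0]]
force: [14.2, 6.6, -22.8]
opening: 0.379
grasp_force: 30.0
```

```bash
python3 - <<'E'
from h import *
st=telemetry.read_state();print(st["position"],st["opening"],st["grasp_force"],st["force"])
w,_,_=shot("wrist","w7")
s,_,_=shot("side","s7")
cv2.imwrite("pics/j4.png",np.vstack([cv2.imread("pics/j3.png"),np.hstack([cv2.resize(s[80:230,160:360],(400,300),interpolation=cv2.INTER_CUBIC),cv2.resize(w,(400,300))])]))
E
```

```text
[0.5935 0.0005 0.1182] 0.37867581627823477 29.998719692230225 [ 14.2208   6.6357 -22.7531]
```

View pics/j4.png

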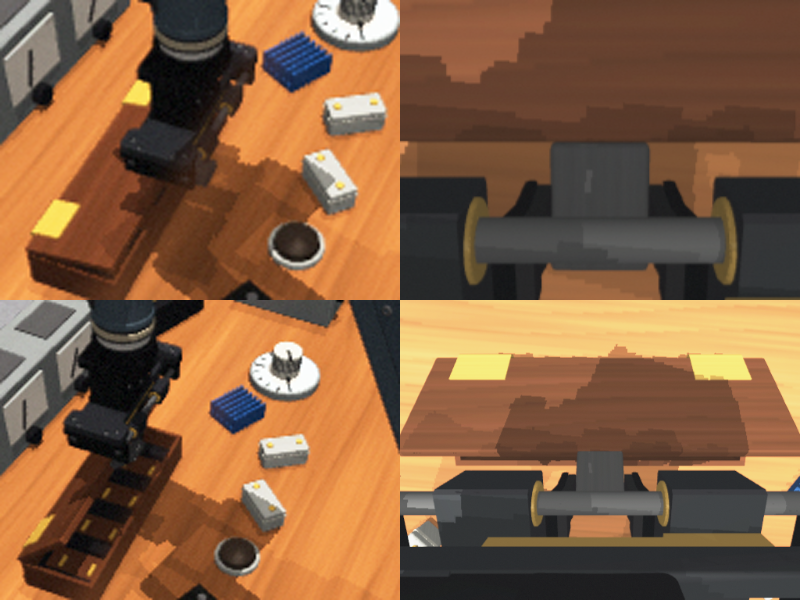

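The lid is following and about 0.7 rad open; the pull is radial. I've corrected the arc centre from this and will continue.

Call:
carry_out:
  deltas:
    - [[0.079, 0, -0.025, 0, 0, 0, 1], [0.118, 0, -0.057, 0, 0, 0, 1], [0.159, 0, -0.088, 0, 0, 0, 1], [0.203, 0, -0.115, 0, 0, 0, 1], [0.247, 0, -0.141, 0, 0, 0, 1], [0.293, 0, -0.163, 0, 0, 0, 1], [0.34, 0, -0.182, 0, 0, 0, 1], [0.388, 0, -0.199, 0, 0, 0, 1], [0.437, 0, -0.212, 0, 0, 0, 1], [0.487, 0, -0.223, 0, 0, 0, 1]]

```text
time_s: 19.82
position: [0.6585, 0.0059, 0.1529]
tcp_rot: [[0.996, 0.084, -0.005], [0.084, -0.996, 0.001], [-0.005, -0.001, -1.0]]
force: [-2.9, 4.5, -8.7]
opening: 0.377
grasp_force: 30.0
```

Call:
carry_out:
  deltas:
    - [[0.033, 0, -0.005, 0, 0, 0, 1], [0.067, 0, -0.01, 0, 0, 0, 1], [0.101, 0, -0.013, 0, 0, 0, 1], [0.135, 0, -0.014, 0, 0, 0, 1], [0.169, 0, -0.014, 0, 0, 0, 1], [0.203, 0, -0.013, 0, 0, 0, 1], [0.237, 0, -0.01, 0, 0, 0, 1], [0.271, 0, -0.006, 0, 0, 0, 1], [0.304, 0, -0.001, 0, 0, 0, 1], [0.338, 0, 0.007, 0, 0, 0, 1]]

```text
time_s: 20.65
position: [0.7103, 0.01, 0.1548]
tcp_rot: [[0.996, 0.084, -0.0], [0.084, -0.996, 0.001], [-0.0, -0.001, -1.0]]
force: [-3.8, 6.3, 1.4]
opening: 0.376
grasp_force: 30.0
```

```bash
python3 - <<'E'
from h import *
st=telemetry.read_state();print(st["position"],st["opening"],st["grasp_force"],st["force"],st["joint_positions"])
E
```

```text
[0.7103 0.01   0.1548] 0.3758642546843872 29.997630715370178 [-3.8385  6.2846  1.3952] [-8.1941 39.3193 70.6437  0.0316 70.0692 76.9519]
```

Call:
carry_out:
  deltas:
    - [[0, 0, 0, 0, 0, 0, -1], [0, 0, 0, 0, 0, 0, -1], [0, 0, 0, 0, 0, 0, -1], [0, 0, 0, 0, 0, 0, -1], [0, 0, 0, 0, 0, 0, -1], [0, 0, -0.1, 0, 0, 0, -1], [0, 0, -0.25, 0, 0, 0, -1], [0, 0, -0.4, 0, 0, 0, -1], [0, 0, -0.5, 0, 0, 0, -1], [0, 0, -0.6, 0, 0, 0, -1]]

```text
time_s: 21.48
position: [0.711, 0.0087, 0.2441]
tcp_rot: [[0.996, 0.084, 0.002], [0.084, -0.996, -0.001], [0.002, 0.001, -1.0]]
force: [0.2, -0.7, -0.5]
opening: 0.979
grasp_force: 0.0
```

Call:
carry_out:
  deltas:
    - [[-0.2, 0, 0, 0, 0, 0, -1], [-0.4, 0, 0, 0, 0, 0, -1], [-0.6, 0, 0, 0, 0, 0, -1], [-0.8, 0, 0, 0, 0, 0, -1], [-1, 0, 0, 0, 0, 0, -1], [-1, 0, 0, 0, 0, 0, -1], [-1, 0, 0, 0, 0, 0, -1], [-1, 0, 0, 0, 0, 0, -1], [-1, 0, 0, 0, 0, 0, -1], [-1, 0, 0, 0, 0, 0, -1]]

```text
time_s: 22.32
position: [0.5624, -0.0035, 0.2423]
tcp_rot: [[0.996, 0.084, 0.001], [0.084, -0.996, -0.0], [0.001, 0.0, -1.0]]
force: [0.6, 0.4, 0.6]
opening: 0.997
grasp_force: 0.0
```

```bash
python3 - <<'E'
from h import *
st=telemetry.read_state();print(st["position"],st["time_s"]);np.save("w8pos.npy",np.vstack([st["position"],st["tcp_rot"]]))
w,K,T=shot("wrist","w8"); t,Kt,Tt=shot("top","t8"); s,Ks,Ts=shot("side","s8")
a=cv2.resize(w[:300],(512,300)); 
cv2.imwrite("pics/j5.png",np.vstack([np.hstack([a,np.zeros((300,288,3),np.uint8)]),np.hstack([cv2.resize(t[125:260,140:340],(444,300)),cv2.resize(s[100:310,150:400],(356,300))])]))
E
```

```text
[ 0.5624 -0.0035  0.2423] 22.3167
```

View pics/j5.png

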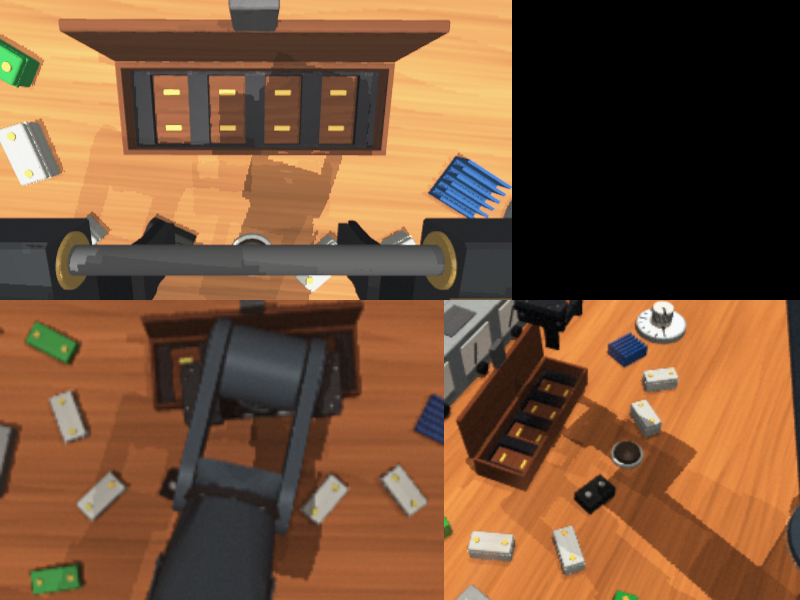

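The lid stands open. Each pocket shows a brass contact pair, e.g. (171,92)/(174,128) and (339,93)/(335,128). Next I'll compute pocket centres and holder poses.

```bash
python3 - <<'E'
from h import *
d=np.load("w8pos.npy");K,T=cam("wrist",dict(position=d[0],tcp_rot=d[1:]))
w=cv2.imread("pics/w8.png");h=cv2.cvtColor(w,cv2.COLOR_BGR2HSV)
m=(h[...,0]>18)&(h[...,0]<34)&(h[...,1]>110)&(h[...,2]>110)
m[:85]=0;m[135:]=0;m[:,:150]=0;m[:,360:]=0
B=sorted([c for c,a,r in blobs(w,m,15)],key=lambda c:c[0]);print(np.array(B).round(1).tolist())
for z in (.006,.009):
    P=[(plane(K,T,B[2*i],z)+plane(K,T,B[2*i+1],z))[:2]/2 for i in range(4)]
    P=np.array(P);print(z,P,np.linalg.norm(np.diff(P,axis=0),axis=1),np.degrees(np.arctan2(P[0,0]-P[3,0],P[3,1]-P[0,1])))
for n,f in (("top","t8"),("side","s8")):
    im=cv2.imread(f"pics/{f}.png");Kt,Tt=cam(n);hh=cv2.cvtColor(im,cv2.COLOR_BGR2HSV);print(n)
    for c,a,r in blobs(im,white(im),100):
        p=plane(Kt,Tt,c,.034)
        if abs(p[1])<.35 and p[0]<.62:
            q=cv2.boxPoints(r);q=[plane(Kt,Tt,x,.034)[:2] for x in q];e=[q[1]-q[0],q[2]-q[1]];L=max(e,key=np.linalg.norm)
            print(c.round(1),a,p[:2],"yaw",np.degrees(np.arctan2(L[1],L[0]))%180, [np.linalg.norm(x).round(4) for x in e])
    b=(hh[...,0]>18)&(hh[...,0]<34)&(hh[...,1]>90)&(hh[...,2]>150)
    for c,a,r in blobs(im,b,2): 
        p=plane(Kt,Tt,c,.036)
        if abs(p[1])<.33 and .38<p[0]<.6: print("  brass",c.round(1),a,p[:2])
E
```

```text
[[171.0, 91.1], [173.5, 127.9], [226.8, 127.7], [227.0, 91.6], [281.3, 127.9], [282.1, 92.0], [335.3, 127.9], [337.8, 92.0]]
0.006 [[ 0.6227  0.1075]
 [ 0.6284  0.0381]
 [ 0.6338 -0.0316]
 [ 0.6396 -0.1013]] [0.0696 0.0699 0.0699] -175.36477792061947
0.009 [[ 0.6228  0.1067]
 [ 0.6284  0.0378]
 [ 0.6338 -0.0313]
 [ 0.6396 -0.1005]] [0.0691 0.0694 0.0694] -175.36477792061945
top
[169.8 176.7] 177 [0.5532 0.2873] yaw 20.92204510929514 [np.float64(0.0322), np.float64(0.0695)]
[321.9 210.3] 175 [ 0.4461 -0.2267] yaw 35.19691431202284 [np.float64(0.0329), np.float64(0.0689)]
[184.6 212.8] 162 [0.4322 0.2353] yaw 132.82546316070417 [np.float64(0.0679), np.float64(0.0303)]
[287.2 213.7] 148 [ 0.4331 -0.1098] yaw 140.7999856500139 [np.float64(0.0669), np.float64(0.0319)]
  brass [167.3 170. ] 7 [0.5756 0.296 ]
  brass [172.  183.5] 6 [0.5302 0.2793]
  brass [317.5 204.5] 4 [ 0.4654 -0.2115]
  brass [189.9 207.9] 8 [0.4488 0.2177]
  brass [290.8 208.8] 6 [ 0.4497 -0.1219]
  brass [326.5 216. ] 6 [ 0.4271 -0.2421]
  brass [179.5 217.5] 4 [0.4161 0.252 ]
  brass [281.6 219.8] 5 [ 0.4125 -0.0912
[... 154 characters left out ...]
4971801544 [np.float64(0.0358), np.float64(0.0774)]
[236.9 272.2] 350 [0.4311 0.2386] yaw 133.71165908882608 [np.float64(0.0373), np.float64(0.073)]
[182.3 269.3] 350 [0.5512 0.2904] yaw 19.72143572253958 [np.float64(0.0392), np.float64(0.0726)]
  brass [294.3 152. ] 7 [ 0.4655 -0.2094]
  brass [309.  150.5] 6 [ 0.427  -0.2369]
  brass [288.  172.5] 6 [ 0.4488 -0.1189]
  brass [226.  179.8] 4 [ 0.5977 -0.0098]
  brass [295.3 183.9] 9 [ 0.4125 -0.0867]
  brass [215.8 196.6] 5 [0.5922 0.0588]
  brass [205.4 214.2] 13 [0.5862 0.1248]
  brass [234.2 262.6] 14 [0.4484 0.2196]
  brass [172.6 267.4] 13 [0.5737 0.2974]
  brass [192.3 269.3] 15 [0.5289 0.2806]
  brass [239.7 279.7] 15 [0.4156 0.2539]
```

```bash
cat >> h.py <<'E'
def go(x,y,z,yaw):
    st=telemetry.read_state();R=st["tcp_rot"];d=R.T@(np.array([x,y,z])-st["position"])/.15
    cur=np.degrees(np.arctan2(R[1,0],R[0,0]));dy=(yaw-cur+180)%360-180
    tilt=np.degrees(np.arccos(-R[2,2]))
    print("pos",st["position"],"yaw",cur.round(2),"tilt",tilt.round(2),"-> delta",d.round(3),"az",(-dy/360).round(4),"| j1,j6",st["joint_positions"][[0,5]].round(1),"open",round(st["opening"],3),"t",st["time_s"])
def holders(name="wrist",near=None):
    im,K,T=shot(name,f"{name}_{telemetry.read_state()['time_s']:.1f}")
    h=cv2.cvtColor(im,cv2.COLOR_BGR2HSV)
    b=(h[...,0]>18)&(h[...,0]<34)&(h[...,1]>90)&(h[...,2]>150)
    bl=[(c,a,plane(K,T,c,.036)[:2]) for c,a,r in blobs(im,b,3)]
    wm=white(im)
    out=[]
    for i in range(len(bl)):
        for j in range(i):
            p,q=bl[i][2],bl[j][2];m=(p+q)/2
            if .035<np.linalg.norm(p-q)<.06 and (near is None or np.linalg.norm(m-near)<.08):
                mid=((bl[i][0]+bl[j][0])/2).astype(int)
                if wm[mid[1],mid[0]] or h[mid[1],mid[0],1]<60: 
                    print(name,"holder",m,"yaw",np.degrees(np.arctan2(*(p-q)[::-1]))%180,"L",np.linalg.norm(p-q).round(4),bl[i][0].round(1),bl[j][0].round(1)); out.append(m)
    return out
E
python3 -c "
from h import *
go(.431,-.1047,.2,140)"
```

```text
pos [ 0.5617 -0.0033  0.242 ] yaw 4.84 tilt 0.01 -> delta [-0.925  0.6    0.28 ] az -0.3754 | j1,j6 [-11.7  73.4] open 0.996 t 22.4667
```

Call:
carry_out:
  deltas:
    - [[-0.2, 0.13, 0.06, 0, 0, -0.019, -1], [-0.4, 0.26, 0.12, 0, 0, -0.038, -1], [-0.6, 0.39, 0.18, 0, 0, -0.057, -1], [-0.8, 0.52, 0.24, 0, 0, -0.076, -1], [-0.925, 0.6, 0.28, 0, 0, -0.095, -1], [-0.925, 0.6, 0.28, 0, 0, -0.114, -1], [-0.925, 0.6, 0.28, 0, 0, -0.133, -1], [-0.925, 0.6, 0.28, 0, 0, -0.152, -1], [-0.925, 0.6, 0.28, 0, 0, -0.171, -1], [-0.925, 0.6, 0.28, 0, 0, -0.188, -1]]

```text
time_s: 23.3
position: [0.4307, -0.1049, 0.2002]
tcp_rot: [[0.295, 0.955, 0.0], [0.955, -0.295, -0.0], [-0.0, 0.0, -1.0]]
force: [0.2, 0.1, 0.4]
opening: 1.0
grasp_force: 0.0
```

Call:
carry_out:
  deltas:
    - [[0, 0, 0, 0, 0, -0.019, -1], [0, 0, 0, 0, 0, -0.038, -1], [0, 0, 0, 0, 0, -0.057, -1], [0, 0, 0, 0, 0, -0.076, -1], [0, 0, 0, 0, 0, -0.095, -1], [0, 0, 0, 0, 0, -0.114, -1], [0, 0, 0, 0, 0, -0.133, -1], [0, 0, 0, 0, 0, -0.152, -1], [0, 0, 0, 0, 0, -0.171, -1], [0, 0, 0, 0, 0, -0.188, -1]]

```text
time_s: 24.13
position: [0.4308, -0.1047, 0.2002]
tcp_rot: [[-0.772, 0.636, 0.0], [0.636, 0.772, -0.0], [-0.0, 0.0, -1.0]]
force: [-0.8, -0.3, 0.9]
opening: 1.002
grasp_force: 0.0
```

```bash
python3 -c "
from h import *
holders('top');holders('side')
o=holders('wrist',np.array([.431,-.1047]))
x,y=o[0] if o else (.431,-.1047)
go(x,y,.014,140)"
```

```text
top holder [0.5529 0.2876] yaw 20.211802062905065 L 0.0484 [172.  183.5] [167.3 170. ]
top holder [0.4327 0.2346] yaw 133.812463945538 L 0.0481 [179.5 217.5] [190.  207.7]
side holder [ 0.8571 -0.5631] yaw 72.0572397731588 L 0.0405 [232.5  68. ] [239.8  64.2]
side holder [ 0.8694 -0.5235] yaw 73.43705479415979 L 0.0426 [224.8  72.2] [232.5  68. ]
side holder [ 0.7977 -0.5442] yaw 72.17110017069078 L 0.0401 [243.8  74.2] [251.   70.3]
side holder [ 0.8817 -0.4838] yaw 71.92663734382663 L 0.0404 [217.   76.3] [224.8  72.2]
side holder [ 0.8103 -0.5051] yaw 72.25312518174708 L 0.0418 [236.   78.5] [243.8  74.2]
side holder [ 0.8224 -0.4668] yaw 72.7935829521849 L 0.0386 [228.7  82.6] [236.   78.5]
side holder [ 0.4463 -0.2235] yaw 34.737125118935126 L 0.047 [309.  150.5] [294.3 151.8]
side holder [0.5514 0.2892] yaw 20.204755696661437 L 0.0476 [192.2 269.4] [172.6 267.4]
side holder [0.4318 0.2366] yaw 133.8073970244065 L 0.0478 [239.8 279.8] [234.2 262.6]
pos [ 0.4306 -0.1046  0.2002] yaw 140.05 tilt 0.01 -> delta [-0.002  0.001  1.241] az 0.0001 | j1,j6 [-28.2 -78.2] open 0.998 t 24.2833
```

```bash
python3 - <<'E'
from h import *
import glob,os
f=max(glob.glob("pics/wrist_*"),key=os.path.getmtime);print(f)
im=cv2.imread(f);K,T=cam("wrist");h=cv2.cvtColor(im,cv2.COLOR_BGR2HSV)
p=proj(K,T,[.431,-.1047,.036]);print(p)
x,y=p.astype(int);print(h[y-24:y+25:6,x-30:x+31:10].tolist())
cv2.imwrite("pics/c9.png",cv2.resize(im[y-80:y+80,x-100:x+100],(600,480)))
E
```

```text
pics/wrist_24.2.png
[255.7522 172.3469]
[[[12, 147, 139], [13, 145, 118], [25, 13, 119], [20, 149, 147], [30, 11, 121], [13, 145, 130], [13, 151, 224]], [[12, 149, 145], [13, 150, 153], [30, 11, 118], [20, 149, 147], [34, 13, 141], [12, 144, 115], [13, 152, 176]], [[13, 150, 150], [12, 145, 139], [30, 12, 151], [30, 14, 141], [34, 12, 153], [12, 145, 123], [13, 148, 143]], [[12, 148, 140], [12, 147, 147], [38, 13, 154], [26, 12, 151], [30, 13, 153], [13, 144, 113], [13, 147, 135]], [[13, 149, 147], [13, 147, 137], [34, 13, 154], [26, 14, 151], [33, 15, 153], [12, 145, 134], [13, 146, 131]], [[13, 146, 141], [12, 148, 158], [33, 15, 155], [30, 14, 151], [37, 15, 154], [12, 143, 116], [13, 146, 129]], [[12, 145, 156], [12, 148, 160], [34, 13, 154], [30, 12, 149], [30, 13, 153], [12, 145, 116], [13, 147, 130]], [[12, 150, 165], [12, 148, 158], [27, 16, 176], [20, 134, 192], [27, 15, 173], [13, 146, 133], [13, 147, 149]], [[12, 148, 162], [13, 151, 150], [30, 13, 175], [20, 154, 215], [30, 13, 171], [13, 154, 212], [12, 148, 160]]]
```

View pics/c9.png

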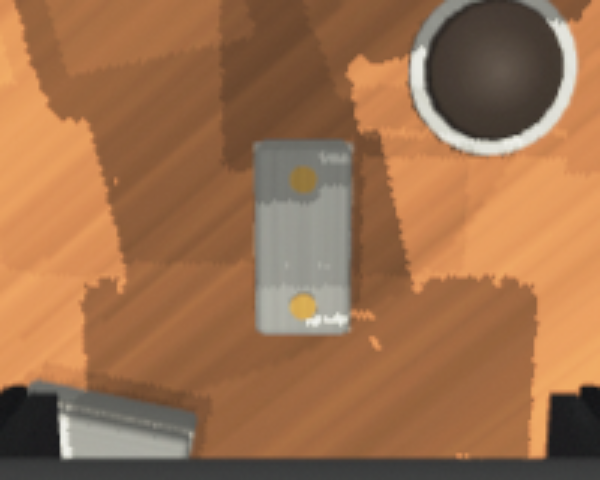

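Holder D is centred under the tool, with its dots at crop (304,180) and (303,306). Grasping it.

Call:
carry_out:
  deltas:
    - [[-0.007, 0.008, 0.15, 0, 0, 0, -1], [-0.007, 0.008, 0.3, 0, 0, 0, -1], [-0.007, 0.008, 0.45, 0, 0, 0, -1], [-0.007, 0.008, 0.6, 0, 0, 0, -1], [-0.007, 0.008, 0.75, 0, 0, 0, -1], [-0.007, 0.008, 0.85, 0, 0, 0, -1], [-0.007, 0.008, 0.95, 0, 0, 0, -1], [-0.007, 0.008, 1, 0, 0, 0, -1], [-0.007, 0.008, 1, 0, 0, 0, -1], [-0.007, 0.008, 1, 0, 0, 0, -1]]

```text
time_s: 25.12
position: [0.432, -0.1044, 0.0502]
tcp_rot: [[-0.768, 0.641, -0.0], [0.641, 0.768, 0.0], [0.0, -0.0, -1.0]]
force: [-0.5, 0.4, -0.5]
opening: 1.001
grasp_force: 0.0
```

Call:
carry_out:
  deltas:
    - [[0, 0, 0.1, 0, 0, 0, -1], [0, 0, 0.2, 0, 0, 0, -1], [0, 0, 0.24, 0, 0, 0, -1], [0, 0, 0.24, 0, 0, 0, 1], [0, 0, 0.24, 0, 0, 0, 1], [0, 0, 0.24, 0, 0, 0, 1], [0, 0, 0.24, 0, 0, 0, 1], [0, 0, 0.24, 0, 0, 0, 1], [0, 0, 0.24, 0, 0, 0, 1], [0, 0, 0.24, 0, 0, 0, 1]]

```text
time_s: 25.95
position: [0.432, -0.1044, 0.0145]
tcp_rot: [[-0.768, 0.64, 0.0], [0.64, 0.768, -0.0], [-0.001, 0.0, -1.0]]
force: [-0.2, 0.1, -0.1]
opening: 0.554
grasp_force: 0.0
```

Call:
carry_out:
  deltas:
    - [[0, 0, 0, 0, 0, 0, 1], [0, 0, 0, 0, 0, 0, 1], [0, 0, 0, 0, 0, 0, 1], [0, 0, 0, 0, 0, 0, 1], [0, 0, 0, 0, 0, 0, 1], [0, 0, -0.1, 0, 0, 0, 1], [0, 0, -0.25, 0, 0, 0, 1], [0, 0, -0.45, 0, 0, 0, 1], [0, 0, -0.65, 0, 0, 0, 1], [0, 0, -0.75, 0, 0, 0, 1]]

```text
time_s: 26.78
position: [0.4329, -0.1048, 0.1294]
tcp_rot: [[-0.768, 0.64, 0.003], [0.64, 0.768, -0.002], [-0.004, 0.001, -1.0]]
force: [0.9, -0.7, 0.5]
opening: 0.006
grasp_force: 0.0
```

```bash
sed -i 's/h\[...,0\]>18)&(h\[...,0\]<34)&(h\[...,1\]>90)&(h\[...,2\]>150)/h[...,0]>16)\&(h[...,0]<34)\&(h[...,1]>90)\&(h[...,2]>(115 if name=="wrist" else 150))/' h.py; python3 -c "
from h import *
go(.6338,-.0316,.125,184.64); print(telemetry.read_state()['grasp_force'])"
```

```text
pos [ 0.4329 -0.1048  0.1294] yaw 140.2 tilt 0.22 -> delta [-0.716  1.232  0.033] az -0.1235 | j1,j6 [-28.  -78.2] open 0.006 t 26.7833
0.0
```

Closed on air again. In the picture the visible fingertips (crop x 60 and 548, row 390) work out about 25 mm short of the reported TCP. I'll probe by touching the holder's top gently with the closed fingers.

Call:
carry_out:
  deltas:
    - [[0, 0, 0.15, 0, 0, 0, 1], [0, 0, 0.3, 0, 0, 0, 1], [0, 0, 0.45, 0, 0, 0, 1], [0, 0, 0.55, 0, 0, 0, 1], [0, 0, 0.63, 0, 0, 0, 1], [0, 0, 0.69, 0, 0, 0, 1], [0, 0, 0.72, 0, 0, 0, 1], [0, 0, 0.75, 0, 0, 0, 1], [0, 0, 0.75, 0, 0, 0, 1], [0, 0, 0.75, 0, 0, 0, 1]]

```text
time_s: 27.62
position: [0.432, -0.1044, 0.0144]
tcp_rot: [[-0.768, 0.64, 0.0], [0.64, 0.768, -0.0], [-0.0, 0.0, -1.0]]
force: [0.5, -0.1, -0.4]
opening: 0.005
grasp_force: 0.0
```

Call:
carry_out:
  deltas:
    - [[0, 0, 0.006, 0, 0, 0, 1], [0, 0, 0.012, 0, 0, 0, 1], [0, 0, 0.018, 0, 0, 0, 1], [0, 0, 0.024, 0, 0, 0, 1], [0, 0, 0.03, 0, 0, 0, 1], [0, 0, 0.036, 0, 0, 0, 1], [0, 0, 0.042, 0, 0, 0, 1], [0, 0, 0.048, 0, 0, 0, 1], [0, 0, 0.054, 0, 0, 0, 1], [0, 0, 0.054, 0, 0, 0, 1]]

```text
time_s: 28.45
position: [0.4319, -0.1043, 0.0065]
tcp_rot: [[-0.768, 0.64, 0.0], [0.64, 0.768, -0.0], [-0.0, 0.0, -1.0]]
force: [-0.9, -0.3, 5.3]
opening: 0.002
grasp_force: 2.8
```

The tips sit about 26 mm above the reported TCP (contact with the 34 mm top at reported z≈.007). I'll grasp 26 mm lower.

Call:
carry_out:
  deltas:
    - [[0, 0, -0.1, 0, 0, 0, -0.4], [0, 0, -0.2, 0, 0, 0, -0.4], [0, 0, -0.2, 0, 0, 0, -0.4], [0, 0, -0.2, 0, 0, 0, -0.4], [0, 0, -0.2, 0, 0, 0, -0.4], [0, 0, -0.2, 0, 0, 0, -0.4], [0, 0, -0.2, 0, 0, 0, -0.4], [0, 0, -0.2, 0, 0, 0, -0.4], [0, 0, -0.2, 0, 0, 0, -0.4], [0, 0, -0.2, 0, 0, 0, -0.4]]

```text
time_s: 29.28
position: [0.4317, -0.1042, 0.0358]
tcp_rot: [[-0.768, 0.64, -0.001], [0.64, 0.768, 0.0], [0.001, -0.0, -1.0]]
force: [-0.4, 1.3, -0.7]
opening: 0.656
grasp_force: 0.0
```

Call:
carry_out:
  deltas:
    - [[0, 0, 0, 0, 0, 0, -0.4], [0, 0, 0, 0, 0, 0, -0.4], [0, 0, 0.05, 0, 0, 0, -0.4], [0, 0, 0.1, 0, 0, 0, -0.4], [0, 0, 0.15, 0, 0, 0, -0.4], [0, 0, 0.2, 0, 0, 0, -0.4], [0, 0, 0.25, 0, 0, 0, -0.4], [0, 0, 0.3, 0, 0, 0, -0.4], [0, 0, 0.32, 0, 0, 0, -0.4], [0, 0, 0.32, 0, 0, 0, -0.4]]

```text
time_s: 30.12
position: [0.4313, -0.104, -0.0129]
tcp_rot: [[-0.768, 0.64, -0.002], [0.64, 0.768, 0.001], [0.002, -0.0, -1.0]]
force: [0.0, 1.0, 0.1]
opening: 0.7
grasp_force: 0.0
```

Call:
carry_out:
  deltas:
    - [[0, 0, 0, 0, 0, 0, 1], [0, 0, 0, 0, 0, 0, 1], [0, 0, 0, 0, 0, 0, 1], [0, 0, 0, 0, 0, 0, 1], [0, 0, 0, 0, 0, 0, 1], [0, 0, 0, 0, 0, 0, 1], [0, 0, 0, 0, 0, 0, 1], [0, 0, 0, 0, 0, 0, 1], [0, 0, 0, 0, 0, 0, 1], [0, 0, 0, 0, 0, 0, 1]]

```text
time_s: 30.95
position: [0.432, -0.1044, -0.0116]
tcp_rot: [[-0.768, 0.64, 0.001], [0.64, 0.768, -0.0], [-0.001, 0.0, -1.0]]
force: [-0.9, -0.2, 5.0]
opening: 0.406
grasp_force: 30.0
```

Call:
carry_out:
  deltas:
    - [[0, 0, -0.1, 0, 0, 0, 1], [0, 0, -0.2, 0, 0, 0, 1], [0, 0, -0.3, 0, 0, 0, 1], [0, 0, -0.4, 0, 0, 0, 1], [0, 0, -0.5, 0, 0, 0, 1], [0, 0, -0.6, 0, 0, 0, 1], [0, 0, -0.68, 0, 0, 0, 1], [0, 0, -0.68, 0, 0, 0, 1], [0, 0, -0.68, 0, 0, 0, 1], [0, 0, -0.68, 0, 0, 0, 1]]

```text
time_s: 31.78
position: [0.4313, -0.104, 0.0895]
tcp_rot: [[-0.768, 0.64, -0.001], [0.64, 0.768, 0.001], [0.001, -0.0, -1.0]]
force: [-0.5, 0.3, -1.7]
opening: 0.414
grasp_force: 30.0
```

```bash
python3 -c "
from h import *
go(.6338,-.0316,.09,184.64); print(telemetry.read_state()['grasp_force'])"
```

```text
pos [ 0.4313 -0.104   0.0895] yaw 140.18 tilt 0.08 -> delta [-0.728  1.235 -0.005] az -0.1235 | j1,j6 [-28.1 -78.2] open 0.414 t 31.7833
29.999833703041077
```

Call:
carry_out:
  deltas:
    - [[-0.06, 0.1, 0, 0, 0, 0, 1], [-0.12, 0.2, 0, 0, 0, 0, 1], [-0.18, 0.3, 0, 0, 0, 0, 1], [-0.24, 0.4, 0, 0, 0, 0, 1], [-0.3, 0.5, 0, 0, 0, 0, 1], [-0.34, 0.57, 0, 0, 0, 0, 1], [-0.364, 0.618, 0, 0, 0, 0, 1], [-0.364, 0.618, 0, 0, 0, 0, 1], [-0.364, 0.618, 0, 0, 0, 0, 1], [-0.364, 0.618, 0, 0, 0, 0, 1]]

```text
time_s: 32.62
position: [0.5316, -0.0679, 0.0894]
tcp_rot: [[-0.768, 0.64, -0.003], [0.64, 0.768, 0.001], [0.002, -0.001, -1.0]]
force: [-0.9, 0.3, -0.7]
opening: 0.415
grasp_force: 30.0
```

Call:
carry_out:
  deltas:
    - [[-0.06, 0.1, 0, 0, 0, -0.018, 1], [-0.12, 0.2, 0, 0, 0, -0.036, 1], [-0.18, 0.3, 0, 0, 0, -0.054, 1], [-0.24, 0.4, 0, 0, 0, -0.072, 1], [-0.3, 0.5, 0, 0, 0, -0.09, 1], [-0.34, 0.57, 0, 0, 0, -0.108, 1], [-0.364, 0.617, 0, 0, 0, -0.1235, 1], [-0.364, 0.617, 0, 0, 0, -0.1235, 1], [-0.364, 0.617, 0, 0, 0, -0.1235, 1], [-0.364, 0.617, 0, 0, 0, -0.1235, 1]]

```text
time_s: 33.45
position: [0.6328, -0.0322, 0.0897]
tcp_rot: [[-0.997, -0.078, -0.002], [-0.078, 0.997, 0.0], [0.002, 0.0, -1.0]]
force: [0.4, -0.1, -1.7]
opening: 0.41
grasp_force: 30.0
```

```bash
python3 -c "
from h import *
go(.6338,-.0316,-.005,184.64); print(telemetry.read_state()['grasp_force'])
im,K,T=shot('wrist','w10')
h=cv2.cvtColor(im,cv2.COLOR_BGR2HSV);b=(h[...,0]>16)&(h[...,0]<34)&(h[...,1]>90)&(h[...,2]>100)
for c,a,r in blobs(im,b,10): print(c.round(1),a,plane(K,T,c,.006)[:2],plane(K,T,c,.138)[:2])
"
```

```text
pos [ 0.6328 -0.0322  0.0897] yaw -175.5 tilt 0.12 -> delta [-0.008  0.003  0.632] az -0.0004 | j1,j6 [ -13.  -107.5] open 0.41 t 33.45
29.999713897705078
[ 65.5 103.6] 29174 [ 0.573  -0.1927] [ 0.57   -0.1177]
[443.8 110. ] 3078 [0.5541 0.1154] [0.5602 0.0412]
[165.5  91. ] 10 [ 0.5569 -0.1116] [ 0.5617 -0.0759]
[163.1  98.1] 14 [ 0.5626 -0.1135] [ 0.5646 -0.0769]
[307.4 116.7] 769 [0.568  0.0048] [ 0.5674 -0.0158]
[174.8 165.9] 171 [ 0.6174 -0.1032] [ 0.5929 -0.0715]
[256.4 165. ] 165 [ 0.6113 -0.0338] [ 0.5897 -0.0357]
[338.4 165.5] 191 [0.6062 0.0359] [0.5872 0.0003]
[420.4 165.5] 190 [0.6008 0.1055] [0.5844 0.0362]
[255.6 205.8] 361 [ 0.6474 -0.0317] [ 0.6084 -0.0346]
[508.8 230.8] 152 [0.6531 0.1966] [0.6113 0.0832]
[335.9 214.4] 177 [0.6498 0.0398] [0.6096 0.0022]
[414.3 214.5] 186 [0.6445 0.109 ] [0.6069 0.038 ]
[178. 215.] 161 [ 0.6612 -0.0996] [ 0.6155 -0.0697]
[168.5 260.3] 537 [ 0.7057 -0.1075] [ 0.6385 -0.0737]
[342.8 260.1] 553 [0.6931 0.0522] [0.632  0.0087]
[ 25.8 294.8] 1296 [ 0.7519 -0.2418] [ 0.6623 -0.143 ]
[308.6 307.4] 4975 [0.7445 0.0267] [ 0.6585 -0.0045]
```

Pocket centres re-measured from here match to 0.5 mm, and the held holder is centred. Placing it in pocket 3.

Call:
carry_out:
  deltas:
    - [[-0.008, 0.003, 0.06, 0, 0, 0, 1], [-0.008, 0.003, 0.12, 0, 0, 0, 1], [-0.008, 0.003, 0.18, 0, 0, 0, 1], [-0.008, 0.003, 0.24, 0, 0, 0, 1], [-0.008, 0.003, 0.3, 0, 0, 0, 1], [-0.008, 0.003, 0.36, 0, 0, 0, 1], [-0.008, 0.003, 0.42, 0, 0, 0, 1], [-0.008, 0.003, 0.48, 0, 0, 0, 1], [-0.008, 0.003, 0.48, 0, 0, 0, 1], [-0.008, 0.003, 0.48, 0, 0, 0, 1]]

```text
time_s: 34.33
position: [0.635, -0.0313, 0.0172]
tcp_rot: [[-0.997, -0.081, -0.002], [-0.081, 0.997, 0.0], [0.002, 0.0, -1.0]]
force: [-0.2, 0.5, -0.5]
opening: 0.411
grasp_force: 30.0
```

Call:
carry_out:
  deltas:
    - [[0, 0, 0.03, 0, 0, 0, 1], [0, 0, 0.06, 0, 0, 0, 1], [0, 0, 0.09, 0, 0, 0, 1], [0, 0, 0.12, 0, 0, 0, 1], [0, 0, 0.15, 0, 0, 0, 1], [0, 0, 0.15, 0, 0, 0, 1], [0, 0, 0.15, 0, 0, 0, -0.06], [0, 0, 0.15, 0, 0, 0, -0.06], [0, 0, 0.15, 0, 0, 0, -0.06], [0, 0, 0.15, 0, 0, 0, -0.06]]

```text
time_s: 35.17
position: [0.6357, -0.0314, -0.0041]
tcp_rot: [[-0.997, -0.081, 0.001], [-0.081, 0.997, -0.0], [-0.001, -0.0, -1.0]]
force: [-0.4, -0.1, 1.0]
opening: 0.521
grasp_force: 0.0
```

Call:
carry_out:
  deltas:
    - [[0, 0, -0.05, 0, 0, 0, -0.06], [0, 0, -0.12, 0, 0, 0, -0.06], [0, 0, -0.22, 0, 0, 0, -0.06], [0, 0, -0.34, 0, 0, 0, -0.06], [0, 0, -0.46, 0, 0, 0, -0.06], [0, 0, -0.58, 0, 0, 0, -0.06], [0, 0, -0.7, 0, 0, 0, -0.06], [0, 0, -0.82, 0, 0, 0, -0.4], [0, 0, -0.9, 0, 0, 0, -1], [0, 0, -0.9, 0, 0, 0, -1]]

```text
time_s: 36.0
position: [0.6379, -0.0319, 0.1348]
tcp_rot: [[-0.997, -0.081, 0.007], [-0.081, 0.997, -0.002], [-0.007, -0.002, -1.0]]
force: [1.2, -0.6, -0.6]
opening: 0.68
grasp_force: 0.0
```

```bash
python3 -c "
from h import *
o=holders('wrist'); holders('top'); holders('side',np.array([.44,-.22]));holders('side',np.array([.44,.22]));holders('side',np.array([.55,.28]))
go(.446,-.2255,.19,36.5);go(.4325,.2352,.19,133.6);go(.5523,.288,.19,200.3)
"
```

```text
wrist holder [ 0.6365 -0.0319] yaw 4.564529090228504 L 0.0486 [256.7 208.7] [256.8 156.8]
wrist holder [ 0.675  -0.1067] yaw 150.0004396711621 L 0.0517 [160. 238.] [188.4 195. ]
wrist holder [ 0.7105 -0.1374] yaw 126.20914695112477 L 0.0442 [160. 238.] [123.1 260.1]
top holder [0.5529 0.2876] yaw 20.211802062905065 L 0.0484 [172.  183.5] [167.3 170. ]
top holder [ 0.4463 -0.2268] yaw 38.581355879653046 L 0.049 [326.5 216. ] [317.5 204.5]
side holder [ 0.4462 -0.2232] yaw 35.6079746753897 L 0.0473 [309.  150.5] [294.3 152. ]
side holder [0.4137 0.2576] yaw 134.41425153427704 L 0.0482 [242.7 290.5] [236.7 272.5]
side holder [0.5514 0.2892] yaw 20.204755696661437 L 0.0476 [192.2 269.4] [172.6 267.4]
pos [ 0.6345 -0.0312  0.1293] yaw -175.35 tilt 0.15 -> delta [ 1.358 -1.189 -0.402] az 0.4115 | j1,j6 [ -12.9 -107.5] open 0.899 t 36.25
pos [ 0.6345 -0.0312  0.1293] yaw -175.35 tilt 0.15 -> delta [ 1.199  1.879 -0.4  ] az 0.1418 | j1,j6 [ -12.9 -107.5] open 0.899 t 36.25
pos [ 0.6345 -0.0312  0.1293] yaw -175.35 tilt 0.15 -> delta [ 0.375  2.165 -0.402] az -0.0435 | j1,j6 [ -12.9 -107.5] open 0.899 t 36.25
```

Holder D is in pocket 3. The side view shows holder C has been knocked to about (.414,.258). Next is holder A.

Call:
carry_out:
  deltas:
    - [[0.04, 0.15, -0.1, 0, 0, 0, -1], [0.08, 0.3, -0.2, 0, 0, 0, -1], [0.12, 0.45, -0.3, 0, 0, 0, -1], [0.16, 0.6, -0.4, 0, 0, 0, -1], [0.16, 0.75, -0.4, 0, 0, 0, -1], [0.16, 0.9, -0.4, 0, 0, 0, -1], [0.16, 1, -0.4, 0, 0, 0, -1], [0.16, 1, -0.4, 0, 0, 0, -1], [0.16, 1, -0.4, 0, 0, 0, -1], [0.16, 1, -0.4, 0, 0, 0, -1]]

```text
time_s: 37.08
position: [0.5993, 0.1153, 0.1898]
tcp_rot: [[-0.997, -0.081, -0.001], [-0.081, 0.997, -0.001], [0.001, -0.001, -1.0]]
force: [-0.2, 1.2, -0.4]
opening: 1.002
grasp_force: 0.0
```

Call:
carry_out:
  deltas:
    - [[0.04, 0.2, 0, 0, 0, 0, -1], [0.08, 0.4, 0, 0, 0, 0, -1], [0.12, 0.6, 0, 0, 0, 0, -1], [0.16, 0.8, 0, 0, 0, 0, -1], [0.2, 0.9, 0, 0, 0, 0, -1], [0.21, 1, 0, 0, 0, 0, -1], [0.21, 1, 0, 0, 0, 0, -1], [0.21, 1, 0, 0, 0, 0, -1], [0.21, 1, 0, 0, 0, 0, -1], [0.21, 1, 0, 0, 0, 0, -1]]

```text
time_s: 37.92
position: [0.5566, 0.2617, 0.1905]
tcp_rot: [[-0.997, -0.079, 0.0], [-0.079, 0.997, -0.0], [-0.0, -0.0, -1.0]]
force: [0.1, 1.3, 0.4]
opening: 0.999
grasp_force: 0.0
```

Call:
carry_out:
  deltas:
    - [[0, 0.08, 0, 0, 0, -0.018, -1], [0, 0.165, 0, 0, 0, -0.036, -1], [0, 0.165, 0, 0, 0, -0.0435, -1], [0, 0.165, 0, 0, 0, -0.0435, -1], [0, 0.165, 0, 0, 0, -0.0435, -1], [0, 0.165, 0, 0, 0, -0.0435, -1], [0, 0.165, 0, 0, 0, -0.0435, -1], [0, 0.165, 0, 0, 0, -0.0435, -1], [0, 0.165, 0, 0, 0, -0.0435, -1], [0, 0.165, 0, 0, 0, -0.0435, -1]]

```text
time_s: 38.75
position: [0.5539, 0.2876, 0.1906]
tcp_rot: [[-0.938, -0.347, 0.0], [-0.347, 0.938, 0.0], [-0.0, 0.0, -1.0]]
force: [-0.6, 0.0, 0.3]
opening: 0.993
grasp_force: 0.0
```

```bash
python3 -c "
from h import *
o=holders('wrist',np.array([.552,.288]))
x,y=o[0] if o else (.5523,.288)
go(x,y,-.012,200.3)
holders('top')
"
```

```text
wrist holder [0.5528 0.2868] yaw 20.683039249786276 L 0.0473 [256.3 194. ] [256.  150.9]
pos [0.5539 0.2877 0.1906] yaw -159.71 tilt 0.0 -> delta [ 0.009 -0.003  1.351] az -0.0 | j1,j6 [ 17.2 -93.1] open 1.0 t 38.8
top holder [ 0.6359 -0.0312] yaw 4.655598366262325 L 0.0483 [265.  160.5] [264.  146.3]
top holder [ 0.4461 -0.2273] yaw 37.879791665145234 L 0.0481 [326.5 216. ] [317.8 204.6]
top holder [0.4144 0.2557] yaw 135.2308115683735 L 0.0479 [173.3 223. ] [183.5 213. ]
```

Call:
carry_out:
  deltas:
    - [[0.009, -0.003, 0.15, 0, 0, 0, -0.4], [0.009, -0.003, 0.3, 0, 0, 0, -0.4], [0.009, -0.003, 0.45, 0, 0, 0, -0.4], [0.009, -0.003, 0.6, 0, 0, 0, -0.4], [0.009, -0.003, 0.75, 0, 0, 0, -0.4], [0.009, -0.003, 0.85, 0, 0, 0, -0.4], [0.009, -0.003, 0.95, 0, 0, 0, -0.4], [0.009, -0.003, 1, 0, 0, 0, -0.4], [0.009, -0.003, 1, 0, 0, 0, -0.4], [0.009, -0.003, 1, 0, 0, 0, -0.4]]

```text
time_s: 39.68
position: [0.5528, 0.287, 0.0406]
tcp_rot: [[-0.938, -0.347, -0.0], [-0.347, 0.938, -0.0], [0.0, 0.0, -1.0]]
force: [-0.1, -0.2, 0.1]
opening: 0.696
grasp_force: 0.0
```

Call:
carry_out:
  deltas:
    - [[0, 0, 0.08, 0, 0, 0, -0.4], [0, 0, 0.16, 0, 0, 0, -0.4], [0, 0, 0.24, 0, 0, 0, -0.4], [0, 0, 0.31, 0, 0, 0, -0.4], [0, 0, 0.35, 0, 0, 0, -0.4], [0, 0, 0.35, 0, 0, 0, 1], [0, 0, 0.35, 0, 0, 0, 1], [0, 0, 0.35, 0, 0, 0, 1], [0, 0, 0.35, 0, 0, 0, 1], [0, 0, 0.35, 0, 0, 0, 1]]

```text
time_s: 40.52
position: [0.5533, 0.2871, -0.0113]
tcp_rot: [[-0.938, -0.347, 0.001], [-0.347, 0.938, 0.0], [-0.001, 0.0, -1.0]]
force: [-0.3, 0.3, 0.1]
opening: 0.413
grasp_force: 30.2
```

Call:
carry_out:
  deltas:
    - [[0, 0, 0, 0, 0, 0, 1], [0, 0, 0, 0, 0, 0, 1], [0, 0, 0, 0, 0, 0, 1], [0, 0, 0, 0, 0, 0, 1], [0, 0, -0.1, 0, 0, 0, 1], [0, 0, -0.24, 0, 0, 0, 1], [0, 0, -0.38, 0, 0, 0, 1], [0, 0, -0.52, 0, 0, 0, 1], [0, 0, -0.66, 0, 0, 0, 1], [0, 0, -0.7, 0, 0, 0, 1]]

```text
time_s: 41.35
position: [0.5543, 0.2874, 0.0959]
tcp_rot: [[-0.938, -0.347, 0.005], [-0.347, 0.938, 0.001], [-0.005, -0.0, -1.0]]
force: [0.8, -0.1, -1.5]
opening: 0.41
grasp_force: 30.0
```

```bash
python3 -c "
from h import *
go(.6227,.1074,.09,184.64); print(telemetry.read_state()['grasp_force'])
"
```

```text
pos [0.5543 0.2874 0.0959] yaw -159.68 tilt 0.27 -> delta [-0.01  -1.284  0.04 ] az 0.0436 | j1,j6 [ 17.2 -93.1] open 0.41 t 41.35
29.987283647060394
```

Call:
carry_out:
  deltas:
    - [[0, -0.12, 0, 0, 0, 0, 1], [0, -0.24, 0, 0, 0, 0, 1], [0, -0.36, 0, 0, 0, 0, 1], [0, -0.48, 0, 0, 0, 0, 1], [0, -0.6, 0, 0, 0, 0, 1], [0, -0.7, 0, 0, 0, 0, 1], [0, -0.7, 0, 0, 0, 0, 1], [0, -0.7, 0, 0, 0, 0, 1], [0, -0.7, 0, 0, 0, 0, 1], [0, -0.7, 0, 0, 0, 0, 1]]

```text
time_s: 42.18
position: [0.5885, 0.1893, 0.0928]
tcp_rot: [[-0.938, -0.348, -0.001], [-0.348, 0.938, 0.0], [0.001, 0.001, -1.0]]
force: [-0.3, -0.1, -1.7]
opening: 0.412
grasp_force: 30.0
```

Call:
carry_out:
  deltas:
    - [[-0.01, -0.12, 0, 0, 0, 0.01, 1], [-0.01, -0.24, 0, 0, 0, 0.02, 1], [-0.01, -0.36, 0, 0, 0, 0.03, 1], [-0.01, -0.48, 0, 0, 0, 0.04, 1], [-0.01, -0.584, 0, 0, 0, 0.0436, 1], [-0.01, -0.584, 0, 0, 0, 0.0436, 1], [-0.01, -0.584, 0, 0, 0, 0.0436, 1], [-0.01, -0.584, 0, 0, 0, 0.0436, 1], [-0.01, -0.584, 0, 0, 0, 0.0436, 1], [-0.01, -0.584, 0, 0, 0, 0.0436, 1]]

```text
time_s: 43.02
position: [0.6205, 0.1079, 0.0931]
tcp_rot: [[-0.997, -0.082, -0.0], [-0.082, 0.997, 0.0], [0.0, 0.0, -1.0]]
force: [0.9, 0.6, -2.0]
opening: 0.413
grasp_force: 30.0
```

```bash
python3 -c "
from h import *
go(.6227,.1074,-.005,184.64); print(telemetry.read_state()['grasp_force'])
"
```

```text
pos [0.6205 0.1079 0.0931] yaw -175.29 tilt 0.03 -> delta [-0.015 -0.005  0.654] az 0.0002 | j1,j6 [ -0.3 -95. ] open 0.413 t 43.0167
29.987268447875977
```

Call:
carry_out:
  deltas:
    - [[-0.015, -0.005, 0.06, 0, 0, 0, 1], [-0.015, -0.005, 0.12, 0, 0, 0, 1], [-0.015, -0.005, 0.18, 0, 0, 0, 1], [-0.015, -0.005, 0.24, 0, 0, 0, 1], [-0.015, -0.005, 0.3, 0, 0, 0, 1], [-0.015, -0.005, 0.36, 0, 0, 0, 1], [-0.015, -0.005, 0.42, 0, 0, 0, 1], [-0.015, -0.005, 0.48, 0, 0, 0, 1], [-0.015, -0.005, 0.5, 0, 0, 0, 1], [-0.015, -0.005, 0.5, 0, 0, 0, 1]]

```text
time_s: 43.85
position: [0.6224, 0.1062, 0.0167]
tcp_rot: [[-0.997, -0.08, -0.002], [-0.08, 0.997, 0.0], [0.002, 0.0, -1.0]]
force: [-0.8, -0.0, -1.5]
opening: 0.412
grasp_force: 30.0
```

Call:
carry_out:
  deltas:
    - [[0, 0, 0.03, 0, 0, 0, 1], [0, 0, 0.06, 0, 0, 0, 1], [0, 0, 0.09, 0, 0, 0, 1], [0, 0, 0.12, 0, 0, 0, 1], [0, 0, 0.152, 0, 0, 0, 1], [0, 0, 0.152, 0, 0, 0, 1], [0, 0, 0.152, 0, 0, 0, -0.06], [0, 0, 0.152, 0, 0, 0, -0.06], [0, 0, 0.152, 0, 0, 0, -0.06], [0, 0, 0.152, 0, 0, 0, -0.06]]

```text
time_s: 44.68
position: [0.6235, 0.1063, -0.0044]
tcp_rot: [[-0.997, -0.08, 0.001], [-0.08, 0.997, 0.0], [-0.001, -0.0, -1.0]]
force: [-0.0, 0.0, -0.7]
opening: 0.52
grasp_force: 0.0
```

Call:
carry_out:
  deltas:
    - [[0, 0, -0.05, 0, 0, 0, -0.06], [0, 0, -0.12, 0, 0, 0, -0.06], [0, 0, -0.22, 0, 0, 0, -0.06], [0, 0, -0.34, 0, 0, 0, -0.06], [0, 0, -0.46, 0, 0, 0, -0.06], [0, 0, -0.58, 0, 0, 0, -0.06], [0, 0, -0.7, 0, 0, 0, -0.06], [0, 0, -0.82, 0, 0, 0, -0.4], [0, 0, -0.9, 0, 0, 0, -0.4], [0, 0, -0.9, 0, 0, 0, -0.4]]

```text
time_s: 45.52
position: [0.6257, 0.1063, 0.1344]
tcp_rot: [[-0.997, -0.081, 0.007], [-0.081, 0.997, -0.0], [-0.007, -0.001, -1.0]]
force: [1.5, -0.4, -0.2]
opening: 0.661
grasp_force: 0.0
```

```bash
python3 -c "
from h import *
holders('wrist',np.array([.63,.107])); holders('top'); holders('side',np.array([.44,-.22]));holders('side',np.array([.42,.25]))
go(.414,.256,.19,134.6)
"
```

```text
wrist holder [0.5779 0.1196] yaw 144.56185492732556 L 0.0546 [255.9 156.7] [296.8 108.2]
wrist holder [0.6243 0.1057] yaw 4.650121116193751 L 0.0485 [255.9 208.7] [255.9 156.7]
top holder [ 0.6361 -0.0315] yaw 5.487539166964126 L 0.048 [265.2 160.4] [264.  146.3]
top holder [ 0.4461 -0.2273] yaw 37.879791665145234 L 0.0481 [326.5 216. ] [317.8 204.6]
side holder [ 0.4462 -0.2232] yaw 35.6079746753897 L 0.0473 [309.  150.5] [294.3 152. ]
side holder [0.4139 0.2577] yaw 133.85570556641656 L 0.0481 [242.5 290.5] [236.7 272.5]
pos [0.6223 0.1062 0.1293] yaw -175.39 tilt 0.13 -> delta [ 1.305  1.107 -0.401] az 0.1389 | j1,j6 [ -0.4 -95.1] open 0.697 t 45.7167
```

Call:
carry_out:
  deltas:
    - [[0.1, 0.09, -0.15, 0, 0, 0, -0.4], [0.25, 0.21, -0.3, 0, 0, 0, -0.4], [0.4, 0.34, -0.4, 0, 0, 0, -0.4], [0.55, 0.46, -0.4, 0, 0, 0, -0.4], [0.652, 0.553, -0.4, 0, 0, 0, -0.4], [0.652, 0.553, -0.4, 0, 0, 0, -0.4], [0.652, 0.553, -0.4, 0, 0, 0, -0.4], [0.652, 0.553, -0.4, 0, 0, 0, -0.4], [0.652, 0.553, -0.4, 0, 0, 0, -0.4], [0.652, 0.553, -0.4, 0, 0, 0, -0.4]]

```text
time_s: 46.55
position: [0.5201, 0.1803, 0.1898]
tcp_rot: [[-0.997, -0.079, -0.0], [-0.079, 0.997, -0.0], [0.0, -0.0, -1.0]]
force: [-0.0, -0.6, 0.3]
opening: 0.699
grasp_force: 0.0
```

Call:
carry_out:
  deltas:
    - [[0.1, 0.09, 0, 0, 0, 0.018, -0.4], [0.25, 0.21, 0, 0, 0, 0.036, -0.4], [0.4, 0.34, 0, 0, 0, 0.054, -0.4], [0.55, 0.46, 0, 0, 0, 0.072, -0.4], [0.652, 0.553, 0, 0, 0, 0.09, -0.4], [0.652, 0.553, 0, 0, 0, 0.108, -0.4], [0.652, 0.553, 0, 0, 0, 0.126, -0.4], [0.652, 0.553, 0, 0, 0, 0.139, -0.4], [0.652, 0.553, 0, 0, 0, 0.139, -0.4], [0.652, 0.553, 0, 0, 0, 0.139, -0.4]]

```text
time_s: 47.38
position: [0.4156, 0.2556, 0.1902]
tcp_rot: [[-0.703, 0.711, 0.0], [0.711, 0.703, -0.0], [-0.0, -0.0, -1.0]]
force: [0.7, -0.5, 0.3]
opening: 0.699
grasp_force: 0.0
```

```bash
python3 -c "
from h import *
o=holders('wrist',np.array([.414,.256]))
x,y=o[0] if o else (.414,.2565)
go(x,y,-.012,134.6)
"
```

```text
wrist holder [0.4147 0.2558] yaw 134.53969974895665 L 0.0476 [255.  194.4] [255.  150.9]
pos [0.4155 0.2556 0.1902] yaw 134.65 tilt 0.0 -> delta [ 0.005 -0.003  1.348] az 0.0001 | j1,j6 [ 18.4 -26.2] open 0.699 t 47.4333
```

Call:
carry_out:
  deltas:
    - [[0.005, -0.003, 0.15, 0, 0, 0, -0.4], [0.005, -0.003, 0.3, 0, 0, 0, -0.4], [0.005, -0.003, 0.45, 0, 0, 0, -0.4], [0.005, -0.003, 0.6, 0, 0, 0, -0.4], [0.005, -0.003, 0.75, 0, 0, 0, -0.4], [0.005, -0.003, 0.85, 0, 0, 0, -0.4], [0.005, -0.003, 0.95, 0, 0, 0, -0.4], [0.005, -0.003, 1, 0, 0, 0, -0.4], [0.005, -0.003, 1, 0, 0, 0, -0.4], [0.005, -0.003, 1, 0, 0, 0, -0.4]]

```text
time_s: 48.27
position: [0.4144, 0.256, 0.0402]
tcp_rot: [[-0.702, 0.712, -0.0], [0.712, 0.702, -0.0], [0.0, -0.0, -1.0]]
force: [-0.3, 0.3, 1.0]
opening: 0.701
grasp_force: 0.0
```

Call:
carry_out:
  deltas:
    - [[0, 0, 0.08, 0, 0, 0, -0.4], [0, 0, 0.16, 0, 0, 0, -0.4], [0, 0, 0.24, 0, 0, 0, -0.4], [0, 0, 0.31, 0, 0, 0, -0.4], [0, 0, 0.35, 0, 0, 0, -0.4], [0, 0, 0.35, 0, 0, 0, 1], [0, 0, 0.35, 0, 0, 0, 1], [0, 0, 0.35, 0, 0, 0, 1], [0, 0, 0.35, 0, 0, 0, 1], [0, 0, 0.35, 0, 0, 0, 1]]

```text
time_s: 49.1
position: [0.4145, 0.2562, -0.0117]
tcp_rot: [[-0.702, 0.712, 0.001], [0.712, 0.702, 0.0], [-0.0, 0.001, -1.0]]
force: [-0.1, 0.4, 2.6]
opening: 0.406
grasp_force: 30.2
```

Call:
carry_out:
  deltas:
    - [[0, 0, 0, 0, 0, 0, 1], [0, 0, 0, 0, 0, 0, 1], [0, 0, 0, 0, 0, 0, 1], [0, 0, 0, 0, 0, 0, 1], [0, 0, -0.1, 0, 0, 0, 1], [0, 0, -0.24, 0, 0, 0, 1], [0, 0, -0.38, 0, 0, 0, 1], [0, 0, -0.52, 0, 0, 0, 1], [0, 0, -0.66, 0, 0, 0, 1], [0, 0, -0.7, 0, 0, 0, 1]]

```text
time_s: 49.93
position: [0.4153, 0.2566, 0.095]
tcp_rot: [[-0.702, 0.712, 0.004], [0.712, 0.702, 0.001], [-0.002, 0.004, -1.0]]
force: [-0.2, -0.5, -2.2]
opening: 0.408
grasp_force: 30.0
```

```bash
python3 -c "
from h import *
go(.6282,.038,.09,184.64); print(telemetry.read_state()['grasp_force'])
"
```

```text
pos [0.4153 0.2566 0.095 ] yaw 134.58 tilt 0.23 -> delta [-2.034 -0.012  0.036] az -0.139 | j1,j6 [ 18.6 -26. ] open 0.408 t 49.9333
29.99769777059555
```

Call:
carry_out:
  deltas:
    - [[-0.12, 0, 0, 0, 0, 0, 1], [-0.26, 0, 0, 0, 0, 0, 1], [-0.4, 0, 0, 0, 0, 0, 1], [-0.54, 0, 0, 0, 0, 0, 1], [-0.68, 0, 0, 0, 0, 0, 1], [-0.82, 0, 0, 0, 0, 0, 1], [-0.95, 0, 0, 0, 0, 0, 1], [-1, 0, 0, 0, 0, 0, 1], [-1, 0, 0, 0, 0, 0, 1], [-1, 0, 0, 0, 0, 0, 1]]

```text
time_s: 50.77
position: [0.5182, 0.1493, 0.0919]
tcp_rot: [[-0.701, 0.713, -0.003], [0.713, 0.701, 0.0], [0.002, -0.002, -1.0]]
force: [-0.4, 0.2, -2.2]
opening: 0.409
grasp_force: 30.0
```

Call:
carry_out:
  deltas:
    - [[-0.12, 0, 0, 0, 0, -0.018, 1], [-0.26, -0.012, 0, 0, 0, -0.036, 1], [-0.4, -0.012, 0, 0, 0, -0.054, 1], [-0.54, -0.012, 0, 0, 0, -0.072, 1], [-0.68, -0.012, 0, 0, 0, -0.09, 1], [-0.82, -0.012, 0, 0, 0, -0.108, 1], [-0.95, -0.012, 0, 0, 0, -0.126, 1], [-1, -0.012, 0, 0, 0, -0.139, 1], [-1, -0.012, 0, 0, 0, -0.139, 1], [-1, -0.012, 0, 0, 0, -0.139, 1]]

```text
time_s: 51.6
position: [0.6218, 0.0423, 0.0922]
tcp_rot: [[-0.997, -0.079, -0.003], [-0.079, 0.997, 0.001], [0.003, 0.001, -1.0]]
force: [0.2, 1.0, -1.8]
opening: 0.411
grasp_force: 30.0
```

```bash
python3 -c "
from h import *
go(.6280,.0376,-.005,184.64); print(telemetry.read_state()['grasp_force'])
"
```

```text
pos [0.6218 0.0423 0.0922] yaw -175.48 tilt 0.16 -> delta [-0.04  -0.035  0.648] az -0.0003 | j1,j6 [  -6.4 -100.9] open 0.411 t 51.6
29.99749392271042
```

Call:
carry_out:
  deltas:
    - [[-0.03, -0.035, 0.0, 0, 0, 0, 1], [-0.03, -0.035, 0.06, 0, 0, 0, 1], [-0.03, -0.035, 0.12, 0, 0, 0, 1], [-0.03, -0.035, 0.2, 0, 0, 0, 1], [-0.03, -0.035, 0.28, 0, 0, 0, 1], [-0.03, -0.035, 0.36, 0, 0, 0, 1], [-0.03, -0.035, 0.42, 0, 0, 0, 1], [-0.03, -0.035, 0.48, 0, 0, 0, 1], [-0.03, -0.035, 0.5, 0, 0, 0, 1], [-0.03, -0.035, 0.5, 0, 0, 0, 1]]

```text
time_s: 52.43
position: [0.6275, 0.0363, 0.0164]
tcp_rot: [[-0.997, -0.08, -0.002], [-0.08, 0.997, 0.0], [0.002, 0.0, -1.0]]
force: [0.1, -0.3, -2.4]
opening: 0.408
grasp_force: 30.0
```

Call:
carry_out:
  deltas:
    - [[0, 0, 0.03, 0, 0, 0, 1], [0, 0, 0.06, 0, 0, 0, 1], [0, 0, 0.09, 0, 0, 0, 1], [0, 0, 0.12, 0, 0, 0, 1], [0, 0, 0.146, 0, 0, 0, 1], [0, 0, 0.146, 0, 0, 0, 1], [0, 0, 0.146, 0, 0, 0, -0.06], [0, 0, 0.146, 0, 0, 0, -0.06], [0, 0, 0.146, 0, 0, 0, -0.06], [0, 0, 0.146, 0, 0, 0, -0.06]]

```text
time_s: 53.27
position: [0.6289, 0.0362, -0.0035]
tcp_rot: [[-0.997, -0.08, 0.001], [-0.08, 0.997, -0.0], [-0.001, -0.0, -1.0]]
force: [-0.0, 0.2, 0.6]
opening: 0.516
grasp_force: 0.0
```

Call:
carry_out:
  deltas:
    - [[0, 0, -0.05, 0, 0, 0, -0.06], [0, 0, -0.12, 0, 0, 0, -0.06], [0, 0, -0.22, 0, 0, 0, -0.06], [0, 0, -0.34, 0, 0, 0, -0.06], [0, 0, -0.46, 0, 0, 0, -0.06], [0, 0, -0.58, 0, 0, 0, -0.06], [0, 0, -0.7, 0, 0, 0, -0.06], [0, 0, -0.82, 0, 0, 0, -0.4], [0, 0, -0.9, 0, 0, 0, -0.4], [0, 0, -0.9, 0, 0, 0, -0.4]]

```text
time_s: 54.1
position: [0.6308, 0.036, 0.135]
tcp_rot: [[-0.997, -0.081, 0.007], [-0.081, 0.997, -0.001], [-0.007, -0.001, -1.0]]
force: [0.6, -0.6, 0.7]
opening: 0.659
grasp_force: 0.0
```

```bash
python3 -c "
from h import *
holders('wrist',np.array([.63,.037])); holders('top'); holders('side',np.array([.44,-.22]))
go(.446,-.2255,.19,36.5)
"
```

```text
wrist holder [0.6291 0.0357] yaw 4.690062317920452 L 0.0488 [256.4 208.4] [256.3 156.2]
wrist holder [0.624  0.1065] yaw 4.800183379089167 L 0.0481 [332.6 208.7] [335.6 157.3]
wrist holder [ 0.6366 -0.0328] yaw 4.618232765882777 L 0.0488 [182.5 210.4] [179.3 158.4]
top holder [ 0.4463 -0.2268] yaw 38.581355879653046 L 0.049 [326.5 216. ] [317.5 204.5]
side holder [ 0.4462 -0.2232] yaw 35.6079746753897 L 0.0473 [309.  150.5] [294.3 152. ]
pos [0.6277 0.0363 0.1306] yaw -175.39 tilt 0.06 -> delta [ 1.348 -1.642 -0.395] az 0.4114 | j1,j6 [  -6.9 -101.5] open 0.693 t 54.25
```

Call:
carry_out:
  deltas:
    - [[0.12, -0.14, -0.15, 0, 0, 0, -0.4], [0.24, -0.29, -0.3, 0, 0, 0, -0.4], [0.36, -0.44, -0.4, 0, 0, 0, -0.4], [0.48, -0.58, -0.4, 0, 0, 0, -0.4], [0.6, -0.73, -0.4, 0, 0, 0, -0.4], [0.674, -0.821, -0.4, 0, 0, 0, -0.4], [0.674, -0.821, -0.4, 0, 0, 0, -0.4], [0.674, -0.821, -0.4, 0, 0, 0, -0.4], [0.674, -0.821, -0.4, 0, 0, 0, -0.4], [0.674, -0.821, -0.4, 0, 0, 0, -0.4]]

```text
time_s: 55.08
position: [0.5378, -0.0938, 0.1903]
tcp_rot: [[-0.997, -0.081, -0.001], [-0.081, 0.997, 0.001], [0.001, 0.001, -1.0]]
force: [0.1, 0.2, -0.7]
opening: 0.699
grasp_force: 0.0
```

Call:
carry_out:
  deltas:
    - [[0.12, -0.14, 0, 0, 0, 0.019, -0.4], [0.24, -0.29, 0, 0, 0, 0.038, -0.4], [0.36, -0.44, 0, 0, 0, 0.057, -0.4], [0.48, -0.58, 0, 0, 0, 0.076, -0.4], [0.6, -0.73, 0, 0, 0, 0.095, -0.4], [0.674, -0.821, 0, 0, 0, 0.114, -0.4], [0.674, -0.821, 0, 0, 0, 0.133, -0.4], [0.674, -0.821, 0, 0, 0, 0.152, -0.4], [0.674, -0.821, 0, 0, 0, 0.171, -0.4], [0.674, -0.821, 0, 0, 0, 0.19, -0.4]]

```text
time_s: 55.92
position: [0.4472, -0.225, 0.1907]
tcp_rot: [[-0.437, 0.899, 0.0], [0.899, 0.437, 0.0], [0.0, 0.0, -1.0]]
force: [0.0, -0.6, -0.6]
opening: 0.7
grasp_force: 0.0
```

Call:
carry_out:
  deltas:
    - [[0, 0, 0, 0, 0, 0.019, -0.4], [0, 0, 0, 0, 0, 0.038, -0.4], [0, 0, 0, 0, 0, 0.057, -0.4], [0, 0, 0, 0, 0, 0.076, -0.4], [0, 0, 0, 0, 0, 0.095, -0.4], [0, 0, 0, 0, 0, 0.114, -0.4], [0, 0, 0, 0, 0, 0.133, -0.4], [0, 0, 0, 0, 0, 0.152, -0.4], [0, 0, 0, 0, 0, 0.171, -0.4], [0, 0, 0, 0, 0, 0.19, -0.4]]

```text
time_s: 56.75
position: [0.4474, -0.2247, 0.1906]
tcp_rot: [[0.675, 0.738, -0.0], [0.738, -0.675, 0.0], [0.0, -0.0, -1.0]]
force: [0.5, -1.1, -0.7]
opening: 0.7
grasp_force: 0.0
```

```bash
python3 -c "
from h import *
o=holders('wrist',np.array([.446,-.2255]))
x,y=o[0] if o else (.446,-.2255)
go(x,y,-.012,36.8)
"
```

```text
wrist holder [ 0.447  -0.2261] yaw 37.62156546730887 L 0.0475 [251.7 196.9] [259.2 154.4]
pos [ 0.4475 -0.2247  0.1907] yaw 47.36 tilt 0.02 -> delta [-0.009  0.004  1.351] az 0.0293 | j1,j6 [-39.5   3.1] open 0.703 t 56.8
```

Call:
carry_out:
  deltas:
    - [[-0.009, 0.004, 0.1, 0, 0, 0.014, -0.4], [-0.009, 0.004, 0.2, 0, 0, 0.027, -0.4], [-0.009, 0.004, 0.35, 0, 0, 0.027, -0.4], [-0.009, 0.004, 0.5, 0, 0, 0.027, -0.4], [-0.009, 0.004, 0.65, 0, 0, 0.027, -0.4], [-0.009, 0.004, 0.8, 0, 0, 0.027, -0.4], [-0.009, 0.004, 0.93, 0, 0, 0.027, -0.4], [-0.009, 0.004, 1, 0, 0, 0.027, -0.4], [-0.009, 0.004, 1, 0, 0, 0.027, -0.4], [-0.009, 0.004, 1, 0, 0, 0.027, -0.4]]

```text
time_s: 57.63
position: [0.4464, -0.2263, 0.0403]
tcp_rot: [[0.785, 0.619, -0.001], [0.619, -0.785, 0.001], [-0.0, -0.001, -1.0]]
force: [0.8, -0.4, 0.2]
opening: 0.702
grasp_force: 0.0
```

Call:
carry_out:
  deltas:
    - [[0, 0, 0.08, 0, 0, 0, -0.4], [0, 0, 0.16, 0, 0, 0, -0.4], [0, 0, 0.24, 0, 0, 0, -0.4], [0, 0, 0.31, 0, 0, 0, -0.4], [0, 0, 0.35, 0, 0, 0, -0.4], [0, 0, 0.35, 0, 0, 0, 1], [0, 0, 0.35, 0, 0, 0, 1], [0, 0, 0.35, 0, 0, 0, 1], [0, 0, 0.35, 0, 0, 0, 1], [0, 0, 0.35, 0, 0, 0, 1]]

```text
time_s: 58.47
position: [0.4462, -0.2269, -0.0111]
tcp_rot: [[0.787, 0.617, 0.0], [0.617, -0.787, -0.0], [0.0, 0.0, -1.0]]
force: [1.3, -1.9, 3.9]
opening: 0.406
grasp_force: 30.2
```

Call:
carry_out:
  deltas:
    - [[0, 0, 0, 0, 0, 0, 1], [0, 0, 0, 0, 0, 0, 1], [0, 0, 0, 0, 0, 0, 1], [0, 0, 0, 0, 0, 0, 1], [0, 0, -0.1, 0, 0, 0, 1], [0, 0, -0.24, 0, 0, 0, 1], [0, 0, -0.38, 0, 0, 0, 1], [0, 0, -0.52, 0, 0, 0, 1], [0, 0, -0.66, 0, 0, 0, 1], [0, 0, -0.7, 0, 0, 0, 1]]

```text
time_s: 59.3
position: [0.4474, -0.2279, 0.0957]
tcp_rot: [[0.787, 0.617, 0.004], [0.617, -0.787, -0.003], [0.001, 0.005, -1.0]]
force: [1.1, -0.3, -1.3]
opening: 0.408
grasp_force: 30.0
```

```bash
python3 -c "
from h import *
go(.6393,-.1014,.09,184.64); print(telemetry.read_state()['grasp_force'])
"
```

```text
pos [ 0.4474 -0.2279  0.0957] yaw 38.1 tilt 0.28 -> delta [1.527 0.125 0.04 ] az -0.4071 | j1,j6 [-39.8  12.1] open 0.408 t 59.3
29.998145699501038
```

Call:
carry_out:
  deltas:
    - [[0, 0, 0, 0, 0, -0.019, 1], [0, 0, 0, 0, 0, -0.038, 1], [0, 0, 0, 0, 0, -0.057, 1], [0, 0, 0, 0, 0, -0.076, 1], [0, 0, 0, 0, 0, -0.095, 1], [0, 0, 0, 0, 0, -0.114, 1], [0, 0, 0, 0, 0, -0.133, 1], [0, 0, 0, 0, 0, -0.152, 1], [0, 0, 0, 0, 0, -0.171, 1], [0, 0, 0, 0, 0, -0.19, 1]]

```text
time_s: 60.13
position: [0.4456, -0.2265, 0.0923]
tcp_rot: [[-0.29, 0.957, -0.001], [0.957, 0.29, 0.001], [0.001, -0.001, -1.0]]
force: [-0.4, -0.2, -1.8]
opening: 0.411
grasp_force: 30.0
```

Call:
carry_out:
  deltas:
    - [[0, 0, 0, 0, 0, -0.019, 1], [0, 0, 0, 0, 0, -0.038, 1], [0, 0, 0, 0, 0, -0.057, 1], [0, 0, 0, 0, 0, -0.076, 1], [0, 0, 0, 0, 0, -0.095, 1], [0, 0, 0, 0, 0, -0.114, 1], [0, 0, 0, 0, 0, -0.133, 1], [0, 0, 0, 0, 0, -0.15, 1], [0, 0, 0, 0, 0, -0.15, 1], [0, 0, 0, 0, 0, -0.15, 1]]

```text
time_s: 60.97
position: [0.4457, -0.2266, 0.0926]
tcp_rot: [[-0.942, 0.337, -0.001], [0.337, 0.942, 0.001], [0.001, 0.001, -1.0]]
force: [0.5, -0.8, -2.4]
opening: 0.41
grasp_force: 30.0
```

```bash
python3 -c "
from h import *
go(.6393,-.1014,.09,184.64); print(telemetry.read_state()['grasp_force'])
"
```

```text
pos [ 0.4457 -0.2266  0.0926] yaw 160.33 tilt 0.08 -> delta [-0.934  1.22   0.017] az -0.0675 | j1,j6 [ -39.8 -110.1] open 0.41 t 60.9667
29.997931122779846
```

Call:
carry_out:
  deltas:
    - [[-0.08, 0.1, 0, 0, 0, 0, 1], [-0.17, 0.22, 0, 0, 0, 0, 1], [-0.26, 0.34, 0, 0, 0, 0, 1], [-0.35, 0.46, 0, 0, 0, 0, 1], [-0.44, 0.57, 0, 0, 0, 0, 1], [-0.467, 0.61, 0, 0, 0, 0, 1], [-0.467, 0.61, 0, 0, 0, 0, 1], [-0.467, 0.61, 0, 0, 0, 0, 1], [-0.467, 0.61, 0, 0, 0, 0, 1], [-0.467, 0.61, 0, 0, 0, 0, 1]]

```text
time_s: 61.8
position: [0.5414, -0.1645, 0.0932]
tcp_rot: [[-0.942, 0.335, -0.001], [0.335, 0.942, 0.0], [0.001, -0.0, -1.0]]
force: [-0.6, 0.2, -1.6]
opening: 0.411
grasp_force: 30.0
```

Call:
carry_out:
  deltas:
    - [[-0.08, 0.1, 0, 0, 0, -0.017, 1], [-0.17, 0.22, 0, 0, 0, -0.034, 1], [-0.26, 0.34, 0, 0, 0, -0.051, 1], [-0.35, 0.46, 0, 0, 0, -0.0675, 1], [-0.44, 0.57, 0, 0, 0, -0.0675, 1], [-0.467, 0.61, 0, 0, 0, -0.0675, 1], [-0.467, 0.61, 0, 0, 0, -0.0675, 1], [-0.467, 0.61, 0, 0, 0, -0.0675, 1], [-0.467, 0.61, 0, 0, 0, -0.0675, 1], [-0.467, 0.61, 0, 0, 0, -0.0675, 1]]

```text
time_s: 62.63
position: [0.6379, -0.102, 0.0933]
tcp_rot: [[-0.997, -0.082, -0.002], [-0.082, 0.997, 0.0], [0.002, 0.0, -1.0]]
force: [-0.2, -0.4, -1.9]
opening: 0.41
grasp_force: 30.0
```

```bash
python3 -c "
from h import *
go(.6393,-.1014,-.005,184.64); print(telemetry.read_state()['grasp_force'])
"
```

```text
pos [ 0.6379 -0.102   0.0933] yaw -175.29 tilt 0.09 -> delta [-0.011  0.003  0.655] az 0.0002 | j1,j6 [ -19.  -113.7] open 0.41 t 62.6333
29.998115301132202
```

Call:
carry_out:
  deltas:
    - [[-0.003, 0.004, 0.0, 0, 0, 0, 1], [-0.003, 0.004, 0.06, 0, 0, 0, 1], [-0.003, 0.004, 0.12, 0, 0, 0, 1], [-0.003, 0.004, 0.2, 0, 0, 0, 1], [-0.003, 0.004, 0.28, 0, 0, 0, 1], [-0.003, 0.004, 0.36, 0, 0, 0, 1], [-0.003, 0.004, 0.42, 0, 0, 0, 1], [-0.003, 0.004, 0.48, 0, 0, 0, 1], [-0.003, 0.004, 0.5, 0, 0, 0, 1], [-0.003, 0.004, 0.5, 0, 0, 0, 1]]

```text
time_s: 63.47
position: [0.6389, -0.1003, 0.017]
tcp_rot: [[-0.996, -0.084, -0.002], [-0.084, 0.996, 0.001], [0.002, 0.001, -1.0]]
force: [0.6, -0.2, -2.0]
opening: 0.407
grasp_force: 30.0
```

Call:
carry_out:
  deltas:
    - [[0, 0, 0.03, 0, 0, 0, 1], [0, 0, 0.06, 0, 0, 0, 1], [0, 0, 0.09, 0, 0, 0, 1], [0, 0, 0.12, 0, 0, 0, 1], [0, 0, 0.153, 0, 0, 0, 1], [0, 0, 0.153, 0, 0, 0, 1], [0, 0, 0.153, 0, 0, 0, -0.06], [0, 0, 0.153, 0, 0, 0, -0.06], [0, 0, 0.153, 0, 0, 0, -0.06], [0, 0, 0.153, 0, 0, 0, -0.06]]

```text
time_s: 64.3
position: [0.6399, -0.1006, -0.0043]
tcp_rot: [[-0.996, -0.084, 0.001], [-0.084, 0.996, -0.0], [-0.0, -0.0, -1.0]]
force: [0.5, -0.4, 0.1]
opening: 0.52
grasp_force: 0.0
```

Call:
carry_out:
  deltas:
    - [[0, 0, -0.05, 0, 0, 0, -0.06], [0, 0, -0.12, 0, 0, 0, -0.06], [0, 0, -0.22, 0, 0, 0, -0.06], [0, 0, -0.34, 0, 0, 0, -0.06], [0, 0, -0.46, 0, 0, 0, -0.06], [0, 0, -0.58, 0, 0, 0, -0.06], [0, 0, -0.7, 0, 0, 0, -0.06], [0, 0, -0.82, 0, 0, 0, -0.4], [0, 0, -0.95, 0, 0, 0, -0.4], [0, 0, -0.95, 0, 0, 0, -0.4]]

```text
time_s: 65.13
position: [0.6429, -0.1015, 0.1437]
tcp_rot: [[-0.996, -0.084, 0.01], [-0.084, 0.996, -0.003], [-0.009, -0.004, -1.0]]
force: [0.5, -0.0, 0.3]
opening: 0.662
grasp_force: 0.0
```

Call:
carry_out:
  deltas:
    - [[0, 0, -0.1, 0, 0, 0, -0.4], [0, 0, -0.2, 0, 0, 0, -0.4], [0, 0, -0.3, 0, 0, 0, -0.4], [0, 0, -0.4, 0, 0, 0, -0.4], [0, 0, -0.5, 0, 0, 0, -0.4], [0, 0, -0.6, 0, 0, 0, -0.4], [0, 0, -0.7, 0, 0, 0, -0.4], [0, 0, -0.8, 0, 0, 0, -0.4], [0, 0, -0.8, 0, 0, 0, -0.4], [0, 0, -0.8, 0, 0, 0, -0.4]]

```text
time_s: 65.97
position: [0.6399, -0.1006, 0.2586]
tcp_rot: [[-0.996, -0.084, 0.002], [-0.084, 0.996, -0.001], [-0.002, -0.001, -1.0]]
force: [-0.6, 0.5, -0.3]
opening: 0.704
grasp_force: 0.0
```

```bash
python3 -c "
from h import *
for y in (.107,.037,-.032,-.101): holders('wrist',np.array([.63,y])); 
go(.711,.0085,.25,184.64);
"
```

```text
wrist holder [0.6289 0.0368] yaw 4.5025212073395915 L 0.0483 [362.1 182.2] [365.4 144.9]
wrist holder [0.6242 0.1071] yaw 4.42843938130782 L 0.048 [416.  182.9] [421.  145.9]
wrist holder [ 0.6361 -0.0316] yaw 4.55406184021592 L 0.0481 [309.  184.3] [310.7 147.2]
wrist holder [0.6289 0.0367] yaw 4.333202772035446 L 0.0483 [361.8 183.2] [365.1 145.9]
wrist holder [0.6241 0.1071] yaw 4.64590111487902 L 0.0482 [416. 184.] [420.7 146.8]
wrist holder [ 0.6407 -0.1013] yaw 4.617829498961254 L 0.0484 [255.2 184.2] [255.2 146.8]
wrist holder [0.629  0.0368] yaw 4.40627123359514 L 0.0484 [361.7 184. ] [365.1 146.5]
wrist holder [ 0.6363 -0.0315] yaw 4.623213437624907 L 0.048 [308.9 185.1] [310.5 148. ]
wrist holder [ 0.6408 -0.1013] yaw 4.720053076889291 L 0.0485 [255.1 184.5] [255.1 147. ]
wrist holder [ 0.6362 -0.0314] yaw 4.795966200908243 L 0.0481 [309.  185.2] [310.6 148.1]
pos [ 0.6388 -0.1003  0.2564] yaw -175.21 tilt 0.16 -> delta [-0.54   0.682  0.042] az 0.0004 | j1,j6 [ -18.8 -113.6] open 0.697 t 66.1667
```

All four holders lie within 2–3 mm of their pocket centres. Back to the tab, to shut the lid.

Call:
carry_out:
  deltas:
    - [[-0.08, 0.1, 0, 0, 0, 0, -0.4], [-0.16, 0.2, 0, 0, 0, 0, -0.4], [-0.24, 0.3, 0, 0, 0, 0, -0.4], [-0.32, 0.4, 0, 0, 0, 0, -0.4], [-0.4, 0.5, 0, 0, 0, 0, -0.4], [-0.48, 0.6, 0, 0, 0, 0, -0.4], [-0.54, 0.682, 0, 0, 0, 0, -0.4], [-0.54, 0.682, 0, 0, 0, 0, -0.4], [-0.54, 0.682, 0, 0, 0, 0, -0.4], [-0.54, 0.682, 0, 0, 0, 0, -0.4]]

```text
time_s: 67.0
position: [0.7112, 0.0074, 0.2574]
tcp_rot: [[-0.997, -0.083, -0.002], [-0.083, 0.997, -0.001], [0.002, -0.0, -1.0]]
force: [0.2, -1.0, 0.5]
opening: 0.701
grasp_force: 0.0
```

```bash
python3 -c "
from h import *
go(.7103,.0095,.155,184.64)
im,K,T=shot('wrist','w11'); p=proj(K,T,[.7075,.0095,.195]); print(p)
h=cv2.cvtColor(im,cv2.COLOR_BGR2HSV); m=(h[...,1]<45)&(h[...,2]>40)&(h[...,2]<190)
m[:100]=0
for c,a,r in blobs(im,m,300):
  if a<20000: print(c.round(1),a,[np.round(x,1) for x in r],plane(K,T,c,.195))
cv2.imwrite('pics/j6.png',im)
"
```

```text
pos [0.7112 0.0074 0.2574] yaw -175.22 tilt 0.1 -> delta [0.004 0.015 0.682] az 0.0004 | j1,j6 [  -8.4 -103.1] open 0.701 t 67.0
[259.3866 191.6114]
[252.7 118.1] 4483 [array([258., 118.]), array([ 36., 234.]), np.float64(90.0)] [ 0.6507 -0.0004  0.195 ]
[183.9 116.3] 446 [array([181.5, 114.5]), array([29., 21.]), np.float64(90.0)] [ 0.6536 -0.0524  0.195 ]
[259.  176.3] 985 [array([259., 176.]), array([24., 40.]), np.float64(90.0)] [0.6951 0.0081 0.195 ]
[455.6 258.5] 8238 [array([446.5, 258. ]), array([ 78., 129.]), np.float64(90.0)] [0.7519 0.1798 0.195 ]
```

View pics/j6.png

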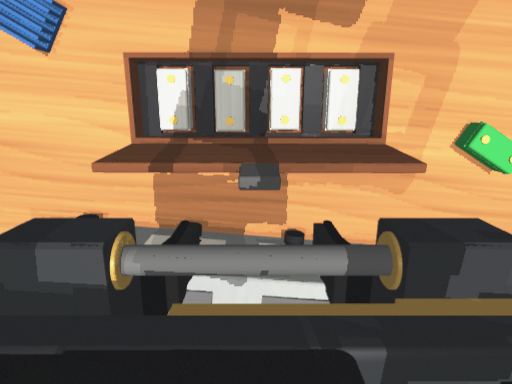

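The four holders are in their pockets, and the tab stands at (259,176) under the fingers. Next I grip it.

Call:
carry_out:
  deltas:
    - [[0.004, 0.012, 0.1, 0, 0, 0, -0.4], [0.004, 0.012, 0.2, 0, 0, 0, -0.4], [0.004, 0.012, 0.3, 0, 0, 0, -0.4], [0.004, 0.012, 0.4, 0, 0, 0, -0.4], [0.004, 0.012, 0.5, 0, 0, 0, -0.4], [0.004, 0.012, 0.6, 0, 0, 0, -0.4], [0.004, 0.012, 0.68, 0, 0, 0, -0.4], [0.004, 0.012, 0.68, 0, 0, 0, -0.4], [0.004, 0.012, 0.68, 0, 0, 0, 1], [0.004, 0.012, 0.68, 0, 0, 0, 1]]

```text
time_s: 67.88
position: [0.7117, 0.0093, 0.157]
tcp_rot: [[-0.997, -0.083, 0.002], [-0.083, 0.997, -0.0], [-0.002, -0.0, -1.0]]
force: [0.1, 0.4, 0.5]
opening: 0.621
grasp_force: 0.0
```

Call:
carry_out:
  deltas:
    - [[0, 0, 0, 0, 0, 0, 1], [0, 0, 0, 0, 0, 0, 1], [0, 0, 0, 0, 0, 0, 1], [0, 0, 0, 0, 0, 0, 1], [0, 0, 0, 0, 0, 0, 1], [0, 0, 0, 0, 0, 0, 1], [0, 0, 0, 0, 0, 0, 1], [0, 0, 0, 0, 0, 0, 1], [0, 0, 0, 0, 0, 0, 1], [0, 0, 0, 0, 0, 0, 1]]

```text
time_s: 68.72
position: [0.7116, 0.0102, 0.1568]
tcp_rot: [[-0.996, -0.084, 0.001], [-0.084, 0.996, 0.0], [-0.001, 0.0, -1.0]]
force: [-0.3, 1.6, 6.5]
opening: 0.372
grasp_force: 30.0
```

Call:
carry_out:
  deltas:
    - [[0.055, 0, 0.008, 0, 0, 0, 1], [0.106, 0, 0.001, 0, 0, 0, 1], [0.157, 0, -0.003, 0, 0, 0, 1], [0.209, 0, -0.003, 0, 0, 0, 1], [0.26, 0, -0.001, 0, 0, 0, 1], [0.311, 0, 0.005, 0, 0, 0, 1], [0.361, 0, 0.014, 0, 0, 0, 1], [0.411, 0, 0.025, 0, 0, 0, 1], [0.461, 0, 0.041, 0, 0, 0, 1], [0.509, 0, 0.058, 0, 0, 0, 1]]

```text
time_s: 69.55
position: [0.6349, 0.004, 0.1475]
tcp_rot: [[-0.997, -0.084, 0.001], [-0.084, 0.997, 0.001], [-0.001, 0.001, -1.0]]
force: [1.9, 2.8, 3.4]
opening: 0.374
grasp_force: 30.0
```

Low forces; continuing.

Call:
carry_out:
  deltas:
    - [[0.047, 0, 0.021, 0, 0, 0, 1], [0.093, 0, 0.044, 0, 0, 0, 1], [0.137, 0, 0.07, 0, 0, 0, 1], [0.179, 0, 0.099, 0, 0, 0, 1], [0.221, 0, 0.13, 0, 0, 0, 1], [0.259, 0, 0.163, 0, 0, 0, 1], [0.297, 0, 0.199, 0, 0, 0, 1], [0.331, 0, 0.237, 0, 0, 0, 1], [0.363, 0, 0.277, 0, 0, 0, 1], [0.393, 0, 0.319, 0, 0, 0, 1]]

```text
time_s: 70.38
position: [0.5732, -0.0011, 0.0983]
tcp_rot: [[-0.996, -0.084, -0.005], [-0.084, 0.996, 0.001], [0.005, 0.001, -1.0]]
force: [-3.3, 3.3, 4.8]
opening: 0.375
grasp_force: 30.0
```

Call:
carry_out:
  deltas:
    - [[0.027, 0, 0.043, 0, 0, 0, 1], [0.052, 0, 0.089, 0, 0, 0, 1], [0.074, 0, 0.135, 0, 0, 0, 1], [0.093, 0, 0.183, 0, 0, 0, 1], [0.109, 0, 0.232, 0, 0, 0, 1], [0.122, 0, 0.281, 0, 0, 0, 1], [0.133, 0, 0.332, 0, 0, 0, 1], [0.139, 0, 0.383, 0, 0, 0, 1], [0.143, 0, 0.434, 0, 0, 0, 1], [0.145, 0, 0.459, 0, 0, 0, 1]]

```text
time_s: 71.22
position: [0.5489, -0.003, 0.0281]
tcp_rot: [[-0.996, -0.085, -0.011], [-0.085, 0.996, 0.001], [0.011, 0.002, -1.0]]
force: [-6.2, 1.6, 3.5]
opening: 0.38
grasp_force: 30.0
```

Call:
carry_out:
  deltas:
    - [[0, 0, 0, 0, 0, 0, 1], [0, 0, 0.01, 0, 0, 0, 1], [0, 0, 0.01, 0, 0, 0, 1], [0, 0, 0.01, 0, 0, 0, 1], [0, 0, 0.01, 0, 0, 0, -0.4], [0, 0, 0.01, 0, 0, 0, -0.4], [0, 0, 0.01, 0, 0, 0, -0.4], [0, 0, 0.01, 0, 0, 0, -0.4], [0, 0, 0.01, 0, 0, 0, -0.4], [0, 0, 0.01, 0, 0, 0, -0.4]]

```text
time_s: 72.05
position: [0.5549, -0.0035, 0.0289]
tcp_rot: [[-0.996, -0.084, 0.0], [-0.084, 0.996, -0.0], [-0.0, -0.0, -1.0]]
force: [0.4, -0.0, 0.8]
opening: 0.682
grasp_force: 0.0
```

Call:
carry_out:
  deltas:
    - [[0, 0, -0.08, 0, 0, 0, -0.4], [0, 0, -0.16, 0, 0, 0, -0.4], [0, 0, -0.24, 0, 0, 0, 1], [0, 0, -0.32, 0, 0, 0, 1], [0, 0, -0.4, 0, 0, 0, 1], [0, 0, -0.4, 0, 0, 0, 1], [0, 0, -0.4, 0, 0, 0, 1], [0, 0, -0.4, 0, 0, 0, 1], [0, 0, -0.4, 0, 0, 0, 1], [0, 0, -0.4, 0, 0, 0, 1]]

```text
time_s: 72.88
position: [0.554, -0.0031, 0.0882]
tcp_rot: [[-0.996, -0.084, -0.002], [-0.084, 0.996, 0.0], [0.002, 0.0, -1.0]]
force: [0.3, -0.5, -0.5]
opening: 0.177
grasp_force: 0.0
```

```bash
python3 -c "
from h import *
go(.559,-.003,.0325,184.64)
"
```

```text
pos [ 0.554  -0.0031  0.0882] yaw -175.2 tilt 0.1 -> delta [-0.034 -0.002  0.371] az 0.0004 | j1,j6 [ -11.9 -106.7] open 0.177 t 72.8833
```

Call:
carry_out:
  deltas:
    - [[0, 0, 0, 0, 0, 0, 1], [0, 0, 0.06, 0, 0, 0, 1], [0, 0, 0.12, 0, 0, 0, 1], [0, 0, 0.18, 0, 0, 0, 1], [0, 0, 0.22, 0, 0, 0, 1], [0, 0, 0.26, 0, 0, 0, 1], [0, 0, 0.3, 0, 0, 0, 1], [0, 0, 0.33, 0, 0, 0, 1], [0, 0, 0.35, 0, 0, 0, 1], [0, 0, 0.36, 0, 0, 0, 1]]

```text
time_s: 73.72
position: [0.5544, -0.0032, 0.0345]
tcp_rot: [[-0.997, -0.084, -0.001], [-0.084, 0.997, 0.0], [0.001, 0.0, -1.0]]
force: [0.5, 0.4, -0.4]
opening: 0.003
grasp_force: 0.0
```

Call:
carry_out:
  deltas:
    - [[0, 0, 0.004, 0, 0, 0, 1], [0, 0, 0.008, 0, 0, 0, 1], [0, 0, 0.012, 0, 0, 0, 1], [0, 0, 0.016, 0, 0, 0, 1], [0, 0, 0.02, 0, 0, 0, 1], [0, 0, 0.024, 0, 0, 0, 1], [0, 0, 0.028, 0, 0, 0, 1], [0, 0, 0.03, 0, 0, 0, 1], [0, 0, 0.03, 0, 0, 0, 1], [0, 0, 0.03, 0, 0, 0, 1]]

```text
time_s: 74.55
position: [0.5547, -0.0033, 0.031]
tcp_rot: [[-0.996, -0.084, 0.0], [-0.084, 0.996, -0.0], [-0.0, -0.0, -1.0]]
force: [-1.2, -0.9, 4.6]
opening: 0.006
grasp_force: 2.5
```

Call:
carry_out:
  deltas:
    - [[0, 0, 0.005, 0, 0, 0, 1], [0, 0, 0.01, 0, 0, 0, 1], [0, 0, 0.015, 0, 0, 0, 1], [0, 0, 0.02, 0, 0, 0, 1], [0, 0, 0.025, 0, 0, 0, 1], [0, 0, 0.025, 0, 0, 0, 1], [0, 0, 0.025, 0, 0, 0, 1], [0, 0, 0.025, 0, 0, 0, 1], [0, 0, 0.025, 0, 0, 0, 1], [0, 0, 0.025, 0, 0, 0, 1]]

```text
time_s: 75.38
position: [0.5548, -0.0033, 0.0307]
tcp_rot: [[-0.996, -0.084, 0.001], [-0.084, 0.996, -0.001], [-0.001, -0.001, -1.0]]
force: [-7.3, -0.4, 29.5]
opening: 0.004
grasp_force: 14.7
```

Call:
carry_out:
  deltas:
    - [[0, 0, -0.1, 0, 0, 0, 1], [0, 0, -0.2, 0, 0, 0, -0.4], [0, 0, -0.35, 0, 0, 0, -0.4], [0, 0, -0.5, 0, 0, 0, -0.4], [0, 0, -0.65, 0, 0, 0, -0.4], [0, 0, -0.8, 0, 0, 0, -0.4], [0, 0, -0.95, 0, 0, 0, -0.4], [0, 0, -0.95, 0, 0, 0, -0.4], [0, 0, -0.95, 0, 0, 0, -0.4], [0, 0, -0.95, 0, 0, 0, -0.4]]

```text
time_s: 76.22
position: [0.5538, -0.0031, 0.1684]
tcp_rot: [[-0.996, -0.084, -0.002], [-0.084, 0.996, 0.0], [0.002, 0.0, -1.0]]
force: [-0.3, 0.7, 0.0]
opening: 0.605
grasp_force: 0.0
```

```bash
python3 -c "
from h import *
go(.519,-.418,.17,-60)
"
```

```text
pos [ 0.5538 -0.0031  0.1684] yaw -175.2 tilt 0.09 -> delta [ 0.463 -2.737 -0.011] az -0.32 | j1,j6 [ -11.9 -106.7] open 0.605 t 76.2167
```

The lid is on its stop (29 N at tab height .0585). Back to the selector.

Call:
carry_out:
  deltas:
    - [[0.03, -0.18, 0, 0, 0, 0, -1], [0.06, -0.36, 0, 0, 0, 0, -1], [0.09, -0.54, 0, 0, 0, 0, -1], [0.12, -0.72, 0, 0, 0, 0, -1], [0.154, -0.912, 0, 0, 0, 0, -1], [0.154, -0.912, 0, 0, 0, 0, -1], [0.154, -0.912, 0, 0, 0, 0, -1], [0.154, -0.912, 0, 0, 0, 0, -1], [0.154, -0.912, 0, 0, 0, 0, -1], [0.154, -0.912, 0, 0, 0, 0, -1]]

```text
time_s: 77.05
position: [0.5427, -0.1401, 0.1688]
tcp_rot: [[-0.996, -0.085, -0.001], [-0.085, 0.996, 0.001], [0.001, 0.001, -1.0]]
force: [-0.2, -0.0, 0.0]
opening: 1.0
grasp_force: 0.0
```

Call:
carry_out:
  deltas:
    - [[0.03, -0.18, 0, 0, 0, 0, -1], [0.06, -0.36, 0, 0, 0, 0, -1], [0.09, -0.54, 0, 0, 0, 0, -1], [0.12, -0.72, 0, 0, 0, 0, -1], [0.154, -0.912, 0, 0, 0, 0, -1], [0.154, -0.912, 0, 0, 0, 0, -1], [0.154, -0.912, 0, 0, 0, 0, -1], [0.154, -0.912, 0, 0, 0, 0, -1], [0.154, -0.912, 0, 0, 0, 0, -1], [0.154, -0.912, 0, 0, 0, 0, -1]]

```text
time_s: 77.88
position: [0.5315, -0.278, 0.1693]
tcp_rot: [[-0.996, -0.085, -0.0], [-0.085, 0.996, 0.001], [0.0, 0.001, -1.0]]
force: [0.3, -0.1, -0.6]
opening: 1.002
grasp_force: 0.0
```

Call:
carry_out:
  deltas:
    - [[0.03, -0.18, 0, 0, 0, 0, -1], [0.06, -0.36, 0, 0, 0, 0, -1], [0.09, -0.54, 0, 0, 0, 0, -1], [0.12, -0.72, 0, 0, 0, 0, -1], [0.154, -0.912, 0, 0, 0, 0, -1], [0.154, -0.912, 0, 0, 0, 0, -1], [0.154, -0.912, 0, 0, 0, 0, -1], [0.154, -0.912, 0, 0, 0, 0, -1], [0.154, -0.912, 0, 0, 0, 0, -1], [0.154, -0.912, 0, 0, 0, 0, -1]]

```text
time_s: 78.72
position: [0.5202, -0.4161, 0.1693]
tcp_rot: [[-0.996, -0.085, -0.0], [-0.085, 0.996, 0.001], [0.0, 0.001, -1.0]]
force: [0.3, -0.2, -0.2]
opening: 1.002
grasp_force: 0.0
```

```bash
python3 -c "
from h import *
im,K,T=shot('wrist','w12')
h=cv2.cvtColor(im,cv2.COLOR_BGR2HSV);m=(h[...,1]<60)&(h[...,2]>110)
for c,a,r in blobs(im,m,3000): print(c,a,[np.round(x,1) for x in r],plane(K,T,r[0],.016))
go(.5185,-.418,.006,184.8)
"
```

```text
[252.1539 169.3151] 9029 [array([252.8, 169.9]), array([111.6, 109.7]), np.float64(71.6)] [ 0.5159 -0.4202  0.016 ]
pos [ 0.5202 -0.4164  0.1694] yaw -175.11 tilt 0.03 -> delta [ 0.012 -0.01   1.09 ] az 0.0003 | j1,j6 [ -48.3 -143.2] open 0.998 t 78.7667
```

Call:
carry_out:
  deltas:
    - [[0.012, -0.016, 0.15, 0, 0, 0, -1], [0.012, -0.016, 0.3, 0, 0, 0, -1], [0.012, -0.016, 0.45, 0, 0, 0, -1], [0.012, -0.016, 0.6, 0, 0, 0, -1], [0.012, -0.016, 0.7, 0, 0, 0, -1], [0.012, -0.016, 0.8, 0, 0, 0, -1], [0.012, -0.016, 0.85, 0, 0, 0, -1], [0.012, -0.016, 0.85, 0, 0, 0, -1], [0.012, -0.016, 0.85, 0, 0, 0, -1], [0.012, -0.016, 0.85, 0, 0, 0, -1]]

```text
time_s: 79.6
position: [0.519, -0.421, 0.043]
tcp_rot: [[-0.996, -0.084, 0.001], [-0.084, 0.996, -0.002], [-0.001, -0.002, -1.0]]
force: [-0.2, -0.9, 0.2]
opening: 1.0
grasp_force: 0.0
```

Call:
carry_out:
  deltas:
    - [[0, 0, 0.06, 0, 0, 0, -1], [0, 0, 0.12, 0, 0, 0, -1], [0, 0, 0.18, 0, 0, 0, -1], [0, 0, 0.22, 0, 0, 0, -1], [0, 0, 0.22, 0, 0, 0, -1], [0, 0, 0.22, 0, 0, 0, 1], [0, 0, 0.22, 0, 0, 0, 1], [0, 0, 0.22, 0, 0, 0, 1], [0, 0, 0.22, 0, 0, 0, 1], [0, 0, 0.22, 0, 0, 0, 1]]

```text
time_s: 80.43
position: [0.5185, -0.4208, 0.0093]
tcp_rot: [[-0.996, -0.084, 0.001], [-0.084, 0.996, -0.001], [-0.001, -0.001, -1.0]]
force: [0.1, 0.3, 0.3]
opening: 0.703
grasp_force: 0.0
```

Call:
carry_out:
  deltas:
    - [[0, 0, 0, 0, 0, 0, 1], [0, 0, 0, 0, 0, 0, 1], [0, 0, 0, 0, 0, 0, 1], [0, 0, 0, 0, 0, 0, 1], [0, 0, 0, 0, 0, 0, 1], [0, 0, 0, 0, 0, 0, 1], [0, 0, 0, 0, 0, 0, 1], [0, 0, 0, 0, 0, 0, 1], [0, 0, 0, 0, 0, 0, 1], [0, 0, 0, 0, 0, 0, 1]]

```text
time_s: 81.27
position: [0.518, -0.4179, 0.0089]
tcp_rot: [[-0.997, -0.083, -0.001], [-0.083, 0.997, 0.004], [0.001, 0.005, -1.0]]
force: [0.2, 5.6, 4.1]
opening: 0.566
grasp_force: 30.0
```

Call:
carry_out:
  deltas:
    - [[0, 0.01, 0, 0, 0, 0.0188, 1], [0, 0.018, 0, 0, 0, 0.0375, 1], [0, 0.018, 0, 0, 0, 0.0563, 1], [0, 0.018, 0, 0, 0, 0.075, 1], [0, 0.018, 0, 0, 0, 0.0938, 1], [0, 0.018, 0, 0, 0, 0.1125, 1], [0, 0.018, 0, 0, 0, 0.1313, 1], [0, 0.018, 0, 0, 0, 0.15, 1], [0, 0.018, 0, 0, 0, 0.15, 1], [0, 0.018, 0, 0, 0, 0.15, 1]]

```text
time_s: 82.1
position: [0.5179, -0.4183, 0.009]
tcp_rot: [[-0.656, 0.755, 0.0], [0.755, 0.656, -0.001], [-0.001, -0.0, -1.0]]
force: [-0.3, -0.2, 0.3]
opening: 0.569
grasp_force: 30.0
```

Call:
carry_out:
  deltas:
    - [[0, 0, 0, 0, 0, 0.0188, 1], [0, 0, 0, 0, 0, 0.0375, 1], [0, 0, 0, 0, 0, 0.0563, 1], [0, 0, 0, 0, 0, 0.075, 1], [0, 0, 0, 0, 0, 0.0938, 1], [0, 0, 0, 0, 0, 0.1125, 1], [0, 0, 0, 0, 0, 0.1313, 1], [0, 0, 0, 0, 0, 0.15, 1], [0, 0, 0, 0, 0, 0.15, 1], [0, 0, 0, 0, 0, 0.15, 1]]

```text
time_s: 82.93
position: [0.5176, -0.4186, 0.009]
tcp_rot: [[0.225, 0.974, -0.0], [0.974, -0.225, -0.001], [-0.001, -0.0, -1.0]]
force: [-3.5, -2.2, 1.6]
opening: 0.57
grasp_force: 30.0
```

Call:
carry_out:
  deltas:
    - [[0, 0, 0, 0, 0, 0.0188, 1], [0, 0, 0, 0, 0, 0.0375, 1], [0, 0, 0, 0, 0, 0.0563, 1], [0, 0, 0, 0, 0, 0.075, 1], [0, 0, 0, 0, 0, 0.0938, 1], [0, 0, 0, 0, 0, 0.1125, 1], [0, 0, 0, 0, 0, 0.1313, 1], [0, 0, 0, 0, 0, 0.1456, 1], [0, 0, 0, 0, 0, 0.1456, 1], [0, 0, 0, 0, 0, 0.1456, 1]]

```text
time_s: 83.77
position: [0.5173, -0.4183, 0.009]
tcp_rot: [[0.909, 0.418, -0.001], [0.418, -0.909, -0.001], [-0.001, 0.0, -1.0]]
force: [-5.3, -2.4, 3.5]
opening: 0.573
grasp_force: 30.0
```

```bash
python3 -c "
from h import *
go(.519,-.418,.2,24.4)
print(telemetry.read_state()['force'],telemetry.read_state()['moment'])
"
```

```text
pos [ 0.5173 -0.4183  0.009 ] yaw 24.69 tilt 0.08 -> delta [ 0.01   0.003 -1.273] az 0.0008 | j1,j6 [-48.5  16.9] open 0.573 t 83.7667
[-5.2983 -2.38    3.4895] [-0.5642  0.7339  0.0022]
```

Call:
carry_out:
  deltas:
    - [[0, 0, 0, 0, 0, 0, -1], [0, 0, 0, 0, 0, 0, -1], [0, 0, 0, 0, 0, 0, -1], [0, 0, 0, 0, 0, 0, -1], [0, 0, 0, 0, 0, 0, -1], [0, 0, 0, 0, 0, 0, -1], [0, 0, -0.1, 0, 0, 0, -1], [0, 0, -0.25, 0, 0, 0, -1], [0, 0, -0.4, 0, 0, 0, -1], [0, 0, -0.5, 0, 0, 0, -1]]

```text
time_s: 84.6
position: [0.5188, -0.4184, 0.0857]
tcp_rot: [[0.911, 0.413, 0.002], [0.413, -0.911, -0.002], [0.001, 0.002, -1.0]]
force: [0.6, -0.8, 1.0]
opening: 0.998
grasp_force: 0.0
```

Call:
carry_out:
  deltas:
    - [[0, 0, -0.15, 0, 0, 0, -1], [0, 0, -0.3, 0, 0, 0, -1], [0, 0, -0.45, 0, 0, 0, -1], [0, 0, -0.6, 0, 0, 0, -1], [0, 0, -0.75, 0, 0, 0, -1], [0, 0, -0.85, 0, 0, 0, -1], [0, 0, -0.9, 0, 0, 0, -1], [0, 0, -0.9, 0, 0, 0, -1], [0, 0, -0.9, 0, 0, 0, -1], [0, 0, -0.9, 0, 0, 0, -1]]

```text
time_s: 85.43
position: [0.5174, -0.4171, 0.2172]
tcp_rot: [[0.911, 0.413, -0.002], [0.413, -0.911, 0.002], [-0.001, -0.003, -1.0]]
force: [0.9, -0.3, -0.5]
opening: 0.999
grasp_force: 0.0
```

```bash
python3 -c "
from h import *
im,K,T=shot('wrist','w13'); s,_,_=shot('side','s13')
x,y=proj(K,T,[.5185,-.4185,.02]).astype(int)
cv2.imwrite('pics/j7.png',np.hstack([cv2.resize(im[y-70:y+70,x-70:x+70],(400,400),interpolation=cv2.INTER_CUBIC),cv2.resize(s[110:250,150:290],(400,400),interpolation=cv2.INTER_CUBIC)]))
"
```

```text
(no output)
```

View pics/j7.png

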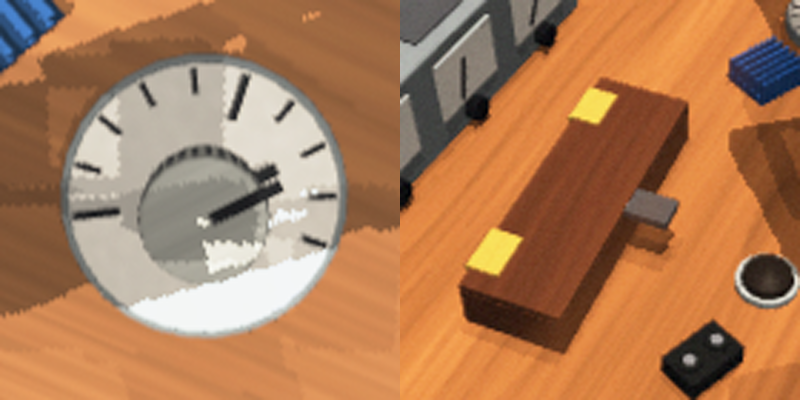

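The index line points at mark 7, (313,150), the second mark after the long 5 at (238,97). The lid is fully shut, with no gap showing in the side view. Handing in.

```bash
python3 -c "
from rig import job
print(job.hand_in())"
```

```text
the job is handed in; nothing more can be done
None
```

The job is handed in, with no verdict returned: the sleeve was parked at 0 first, all four holders lie in pockets of their own, the lid is shut on its stop, and the sleeve rests at 7.

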